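# Scoop two slices of tomme out of the counter tray and set them on the scale

## Robot

A 7-joint arm with a two-finger parallel gripper is mounted at the origin on a cart in front of the work surface, level with it; the furniture and walls round the work are solid. World frame = base frame: x ahead of the robot, y to its left, z up, the work surface at z = 0. Lengths are in m, angles in rad, forces in N, time in s.
With the tool pointing down it reaches from about 0.4 to 0.875 m from the base axis. Payload 6.5 kg.
Tool frame: the origin (TCP) lies at the centre of the arm's flange, where the gripper is bolted on; the fingertips stand 173 mm ahead of it and the grasp point (between the pads) lies 155 mm ahead of it; z points along the fingers, y is the direction in which the jaws open and shut (so a half turn about z gives the same grasp; the last joint's range is limited). The gripper opens to 85 mm and grips with 20 to 120 N. Pads are 22 mm wide; open, the fingers measure 114 mm over their backs; the gripper's body (76 mm by 85 mm) begins 54 mm behind the grasp point. The pads swing forward as they close: fully open they stand 13 mm farther back than shut.
Start: joints at [1.153, 0.536, -0.004, 1.538, 0.003, 1.067, -0.071], TCP at [0.224, -0.61, 0.405] pointing down, gripper open.
Joint ranges: [-2.7, 2.7], [-0.37, 2.16], [-1.27, 1.26], [0.24, 2.4], [-1.31, 4.45], [0.19, 1.91], [-2.76, 2.76]. Speed limits (rad/s): [2.39, 2.39, 3.14, 3.14, 3.14, 3.14, 3.14].

## Interface

Orientations are given as a rotation vector (axis times angle).
In Python, from bench import robot gives the robot as it stands.
- The arm moves only by the tool send_rows, never from a script. Its argument "deltas" is a list that holds one entry, the list of rows, each a list of 7 numbers: the shift along the tool's x, y, z in mm, then the turn, a rotation vector about the tool's x, y, z in rad, then the opening, from 0 (shut) to 1 (fully open). In form: [[[x, y, z, rx, ry, rz, fingers], ...]]. A call has 1 to 20 rows; each row shifts and turns the commanded pose from where the row before left it, along the tool's axes as they then stand; what a row does not reach is not made up. A row lasts 1/10 s, in which the tool goes at most 50 mm and 8.59 degrees, less where a joint would pass 70% of its speed; a pose out of reach is approached as far as the arm can. A call is refused whole if a number of a shift passes 50 or a number of a turn 0.15, either way. A call with a gripper value outside its range is refused whole. The fingers move at their own pace and stop on an object; "force" is the grip in N (left out, the last holds). Time passes only in rows, so rows that do not move let the fingers close. It gives the time, the measured TCP pose, the force and the opening at its end, in the units of the state.
- robot.read_state(): the state, without advancing time (a new reading comes with each control period).
- robot.capture(name): name is "scene" or "top" or "wrist"; returns a dict with "pixels" (480x640x3 uint8, blue, green, red), "intrinsics" (3x3 intrinsics, pixels), "distortion" ([k1, k2, p1, p2, k3] as OpenCV has them; the pictures are not rectified), "world_from_camera" (4x4, takes a point from camera to world coordinates); the wrist camera has in their place "tool_from_camera" (4x4, takes a point from camera to tool coordinates, whose origin is the TCP and whose axes are the flange's). Camera axes: x right, y up, looking along -z (the intrinsics and any distortion apply to the point x, -y, -z); pixel columns grow to the right and rows downward; lengths in m; the calibration is good to about 2 mm. A picture is of the moment at which its call begins: read the wrist's pose just before it. There is no depth.
- robot.sign_off(): hands the job in, once; it reports no verdict.
Trained networks look in a picture, given as the dict that the camera call returned (one of the last four; its "shot" number tells which), for a name from the list of things; names that differ only in an ending like _2 or _b are one class to them, and where a whole thing is asked for, a point or a joint stands for the part that bears it (a point fixed in the world has none). Each returns a list of dicts, best first, with "conf" (0 to 1); they miss things now and then, are a little off and sometimes report something else, mostly with a low value. They report only what shows in the picture. A call takes as long as a camera call.
- robot.spot_in(picture, label): "point" ([x, y, z] in m, in world coordinates, good to about 4 mm: the middle of the surface that is visible of it).
- robot.outline_of(picture, label): "mask" (480x640 bool, what is visible of it).
The state is a dict: "time": time; "q": joint angles; "qvel": joint speeds; "tau": joint torques, N m; "tcp_pos": TCP position; "tcp_rot": TCP orientation; "ft_force": force on the tool from outside, world axes, zero at the start; "ft_torque": the same for the moment, N m; "opening": finger opening in m.
Only numpy, scipy, OpenCV 4.12 (cv2) and the standard library are available. Lean on these libraries where they do the work, as an engineer would, in place of code of your own. Each camera call takes 0.05 s, during which the arm holds its last target.

## Task

Two cut slices of tomme, one on the other in the open-ended steel tray, are to be weighed. Take the flat scoop from the counter scale by its handle and run its lip along the tray's floor, pushing the slices against the end wall until both have slid fully onto the pan; lift them clear of the tray and set the loaded scoop back in the middle of the scale's platform, level, and let go. Keep the fingers off the cheese, drop no slice, and leave the things around undisturbed.

Things in the scene. Friction and masses are not known exactly. Their poses are not given: they have to be found in the camera images.
- scoop_pan (a point): Flat aluminium scoop, 239 mm long, about 0.22 kg. This point: middle of the pan's flat underside. Axes: x to the lip, y left, z up. Pan 112 mm long (x -56 to +56), 120 wide, floor 3 mm thick; its front 20 mm thin to a sharp lip at x = +56, z = 0. Rear wall 28 mm high at x = -54; side walls as high at the rear, falling to nothing at the lip. Starts lying level on the scale's platform.
- scoop_grip (a point): Point to grip on the scoop's black handle, on its centre line, 105 mm behind and 60 mm above scoop_pan; same axes. The handle is a level bar along x, 105 mm long (x = -78 to -183 in scoop_pan's frame), 22 mm wide (y), 18 mm high (z); a bent neck joins its front end to the rear wall. Its underside is 51 mm above the pan's underside, free below. The loaded scoop is nose-heavy by up to 0.7 N m at this point: grip firmly.
- tray: Steel counter tray, fixed, 233 x 206 mm, left of the scale. Origin: centre of its underside on the worktop. x points to the closed end wall (leftward), y across, z up. Floor top at z = 10 mm from x = -115 (open end, no rim) to +115. Side walls' inner faces at y = -100 and +100, tops at z = 39; end wall's top at z = 58. Behind tray and scale, from world x = 0.61, stands a clear glass screen 0.24 m high.
- tray_wall_foot (a point): Middle of the foot of the tray's end wall: on its inner face, at the top of the floor (115, 0, 10 mm in the tray's frame). Same axes as the tray: x points into the wall, square to it.
- lower_slice_mid (a point): Centre of the lower slice of tomme: a pale firm rigid slab 96 (x) x 79 (y) x 14 mm with sharp edges, about 0.11 kg, loose, flat on the tray floor, its x within 0.25 rad of the tray's x, its centre 80 to 110 mm short of the end wall. It slides easily; the lip goes under it only while the lip lies down on the tray's floor and the wall holds the slice.
- upper_slice_mid (a point): Centre of the upper slice: the same slab, 96 (x) x 79 (y) x 14 mm, loose, lying on the lower one up to 10 mm askew. z up.
- scale_platform (a point): Middle of the top of the counter scale's flat steel platform, 45 mm above the worktop; the scale is fixed. Axes: x away from the robot, y left, z up, turned with the scale. The platform measures 165 (x) by 190 mm (y); it does not give. A lower strip with keys and a display lies on the robot's side. Nothing on the scale stands higher than the platform but the scoop.
- price_tag: Bystander: price tag on a black foot, 26 x 68 x 75 mm, on the worktop right of the scale. Origin: centre of its underside.
- tub: Bystander: lidded tub, 72 mm wide, 71 mm high, on the worktop right of the scale. Origin: centre of its underside.
- stamp: Bystander: date stamp with a round wooden knob, 30 x 44 x 66 mm, on the worktop beyond the tray. Origin: centre of its underside.

How it is judged:
On the way, in this order (a step that is already met when the one before it is completed fails the run):
1. the slices are pushed up against the tray's end wall (x of lower_slice_mid in the frame of tray above 0.055 m), for 0.1 s.
2. both slices lie on the scoop's pan and are lifted clear, above the tray's end wall (x of lower_slice_mid in the frame of scoop_pan between -0.026 and 0.026 m and y of lower_slice_mid in the frame of scoop_pan between -0.035 and 0.035 m and z of lower_slice_mid in the frame of scoop_pan between 0.004 and 0.034 m and x of upper_slice_mid in the frame of scoop_pan between -0.026 and 0.026 m and y of upper_slice_mid in the frame of scoop_pan between -0.035 and 0.035 m and z of upper_slice_mid in the frame of scoop_pan between 0.004 and 0.034 m and height (world z) of each of lower_slice_mid, upper_slice_mid above 0.075 m), for 0.2 s.
At the end, for the whole second after the job is handed in: Scoop level (within 3 degrees), at rest on the scale platform and let go, pan's middle within 45 mm (x) and 50 mm (y) of the platform's middle; both slices flat on the pan at rest, each centre within 26 mm lengthways and 35 mm sideways of the pan's middle (x of lower_slice_mid in the frame of scoop_pan between -0.026 and 0.026 m and y of lower_slice_mid in the frame of scoop_pan between -0.035 and 0.035 m and z of lower_slice_mid in the frame of scoop_pan between 0.004 and 0.034 m and x of upper_slice_mid in the frame of scoop_pan between -0.026 and 0.026 m and y of upper_slice_mid in the frame of scoop_pan between -0.035 and 0.035 m and z of upper_slice_mid in the frame of scoop_pan between 0.004 and 0.034 m and x of scoop_pan in the frame of scale_platform between -0.045 and 0.045 m and y of scoop_pan in the frame of scale_platform between -0.05 and 0.05 m and z of scoop_pan in the frame of scale_platform between -0.003 and 0.004 m and angle between scoop_pan's own z axis and vertical below 0.05 rad and angle between lower_slice_mid's own z axis and vertical below 0.12 rad and angle between upper_slice_mid's own z axis and vertical below 0.2 rad and linear speed of each of scoop, lower_slice, upper_slice below 0.02 m/s); the robot touches nothing.
It fails at once if the fingers touch a slice (contact force between the fingers and lower_slice above 0.5 N or contact force between the fingers and upper_slice above 0.5 N).
It fails at once if a slice falls onto the worktop (height (world z) of any of lower_slice_mid, upper_slice_mid below 0.012 m).
It fails at once if a bystander is disturbed (moved more than 20 mm) (distance of any of price_tag, tub, stamp from where it was at the start of the episode above 0.02 m).
It also fails if it takes over 61 s, if anything falls off the work surface, if the arm or the gripper's body presses on something with over 40 N, if the wrist force passes 120 N, or if a joint passes its speed limit or range.

## Working session

There is one attempt and no reset: what is moved stays moved. The work goes in short steps, Python scripts to look and compute and a tool call to move; the robot and the scene stay as the last step left them, time stands still between calls to the robot, and variables do not carry over. Pictures are saved under pics/ and viewed, and the job is handed in when it is done.

Besides the shell and the picture viewer there is one more tool, called after "Request:" as a command line: name --argument value ..., lists and objects as JSON in quotes. send_rows: Moves the arm, as the interface text tells. Its arguments: {"type":"object","properties":{"deltas":{"type":"array"},"force":{"type":"number"}},"required":["deltas"]}

```bash
ls; mkdir -p pics
cat > h.py <<'E'
import numpy as np, cv2
from scipy.spatial.transform import Rotation as R
from bench import robot
def shot(n,f=None):
    p=robot.capture(n)
    if f: cv2.imwrite('pics/'+f,np.asarray(p['pixels']))
    return p
def project(p,X,T=None):
    T=np.array(p['world_from_camera']) if T is None else T
    Xc=(np.linalg.inv(T)@np.c_[np.atleast_2d(X),np.ones(len(np.atleast_2d(X)))].T).T[:,:3]
    Y=Xc*[1,-1,-1]
    uv,_=cv2.projectPoints(Y,np.zeros(3),np.zeros(3),np.array(p['intrinsics'],float),np.array(p['distortion'],float))
    return uv[:,0]
def ray_z(p,uv,z,T=None):
    T=np.array(p['world_from_camera']) if T is None else T
    uv=np.atleast_2d(np.array(uv,float))
    n=cv2.undistortPoints(uv[:,None],np.array(p['intrinsics'],float),np.array(p['distortion'],float))[:,0]
    d=np.c_[n[:,0],-n[:,1],-np.ones(len(n))]@T[:3,:3].T
    o=T[:3,3]; s=(z-o[2])/d[:,2]
    return o+d*s[:,None]
E
python3 - <<'E'
from h import *
s=robot.read_state()
for k,v in s.items(): print(k,np.round(v,4))
for n in ('scene','top'):
    p=shot(n,n+'0.png')
    print(n,np.round(p['world_from_camera'],3).tolist(),np.round(p['intrinsics'],1).tolist())
    for l in ['scoop_pan','scoop_grip','tray','tray_wall_foot','lower_slice_mid','upper_slice_mid','scale_platform','price_tag','tub','stamp']:
        r=robot.spot_in(p,l)
        print(l,[(np.round(a['point'],3).tolist(),round(a['conf'],2)) for a in r[:2]])
E
```

```text
pics
time 0.0
q [ 1.1528  0.5372 -0.0044  1.5389  0.0026  1.0673 -0.0712]
qvel [ 0.0001 -0.     -0.0007  0.0006  0.0007 -0.0006  0.0015]
tau [ 2.00000e-04 -5.83391e+01  1.04870e+00 -2.59093e+01  1.24000e-02
  9.60000e-03  0.00000e+00]
tcp_pos [ 0.2239 -0.6099  0.4038]
tcp_rot [-3.0914e+00 -5.4960e-01  7.0000e-04]
ft_force [ 0.2694  0.2965 -0.9022]
ft_torque [-0.0284 -0.0007  0.0231]
opening 0.0853
scene [[0.841, 0.222, -0.494, -0.268], [-0.541, 0.335, -0.771, -1.364], [-0.006, 0.916, 0.402, 0.735], [0.0, 0.0, 0.0, 1.0]] [[607.6, 0.0, 318.2], [0.0, 607.6, 235.0], [0.0, 0.0, 1.0]]
scoop_pan [([0.475, -0.272, 0.046], 0.75)]
scoop_grip [([0.468, -0.271, 0.052], 0.81), ([0.469, 0.201, 0.019], 0.27)]
tray [([0.472, 0.268, 0.008], 0.64)]
tray_wall_foot [([0.47, 0.266, 0.01], 0.65)]
lower_slice_mid [([0.466, 0.201, 0.017], 0.6)]
upper_slice_mid [([0.469, 0.229, 0.037], 0.73), ([0.472, -0.273, 0.051], 0.53)]
scale_platform [([0.417, -0.316, 0.042], 0.86)]
price_tag [([0.639, 0.26, 0.03], 0.64), ([0.365, -0.487, 0.044], 0.56)]
tub [([0.418, -0.595, 0.065], 0.85)]
stamp [([0.64, 0.257, 0.025], 0.74)]
top [[0.019, 0.982, -0.187, 0.293], [-1.0, 0.019, 0.0, -0.112], [0.004, 0.187, 0.982, 1.218], [0.0, 0.0, 0.0, 1.0]] [[477.0, 0.0, 326.2], [0.0, 477.0, 242.0], [0.0, 0.0, 1.0]]
scoop_pan [([0.496, -0.251, 0.05], 0.89)]
scoop_grip [([0.496, -0.248, 0.049], 0.75)]
tray [([0.461, 0.249, 0.011], 0.71)]
tray_wall_foot [([0.464, 0.249, 0.016], 0.81)]
lower_slice_mid []
upper_slice_mid [([0.476, 0.241, 0.032], 0.88), ([0.494, -0.252, 0.049], 0.42)]
scale_platform [([0.429, -0.245, 0.046], 0.58)]
price_tag [([0.363, -0.485, 0.003], 0.59), ([0.46, 0.249, 0.012], 0.38)]
tub [([0.429, -0.571, 0.067], 0.56)]
stamp [([0.639, 0.258, 0.02], 0.79), ([0.496, -0.253, 0.051], 0.3)]
```

View pics/scene0.png

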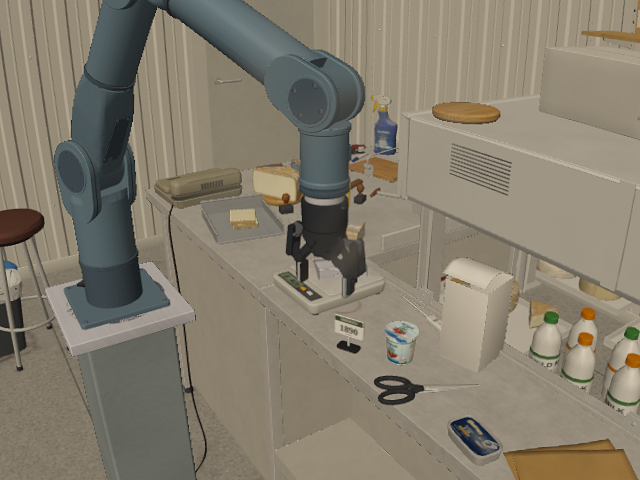

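View pics/top0.png

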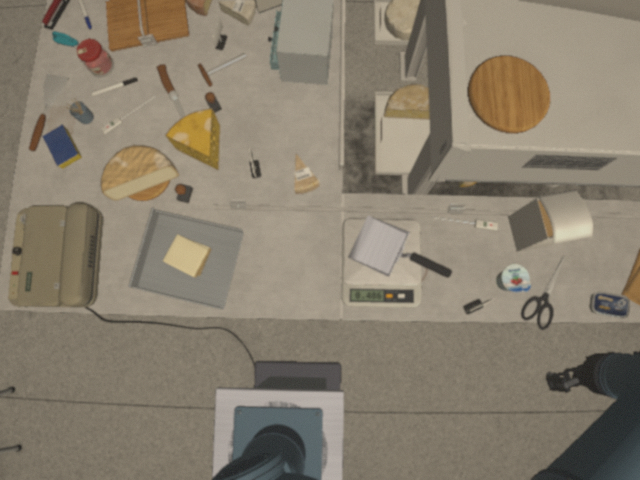

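The top view shows the pan near (380,246) and its handle running to (450,272). The tray is centred near (187,257) with its end wall at the left and the slices at (187,254). I'll zoom in to measure.

Run:
```python
from h import *
im=cv2.imread('pics/top0.png')
cv2.imwrite('pics/t1.png',cv2.resize(im[195:320,120:255],None,fx=4.4,fy=4.4,interpolation=cv2.INTER_CUBIC))
cv2.imwrite('pics/t2.png',cv2.resize(im[195:320,335:500],None,fx=4.4,fy=4.4,interpolation=cv2.INTER_CUBIC))
```

```text
(no output)
```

View pics/t1.png

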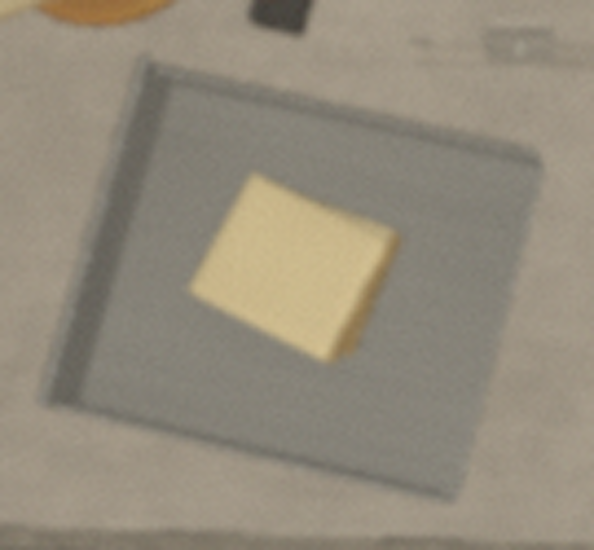

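View pics/t2.png

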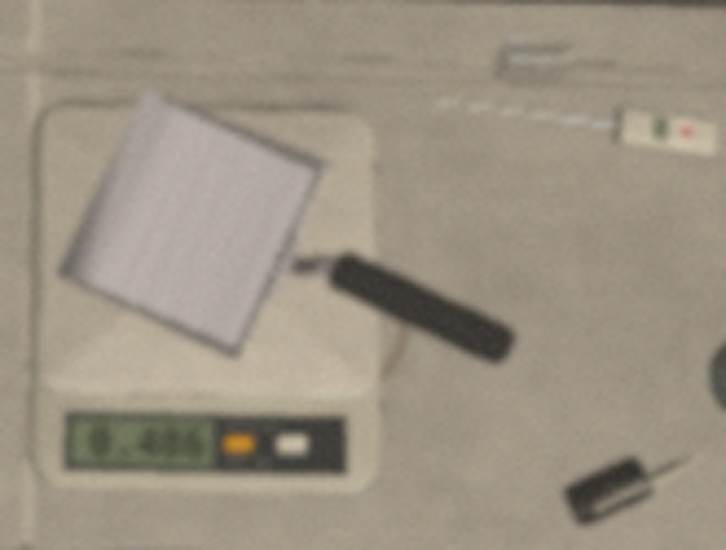

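```bash
cat >> h.py <<'E'
from scipy.optimize import least_squares
def fit(p,obj,uv,z0,x0,T=None):
    obj=np.array(obj,float)/1000; uv=np.array(uv,float)
    def W(q): 
        c,s=np.cos(q[2]),np.sin(q[2])
        return obj@np.array([[c,s,0],[-s,c,0],[0,0,1]])+[q[0],q[1],z0]
    f=lambda q:(project(p,W(q),T)-uv).ravel()
    r=least_squares(f,x0,loss='soft_l1',x_scale=[.01,.01,.05])
    return r.x,np.round(r.fun.reshape(-1,2),1)
def draw(im,p,obj,q,z0,col,T=None,segs=None):
    obj=np.array(obj,float)/1000;c,s=np.cos(q[2]),np.sin(q[2])
    uv=project(p,obj@np.array([[c,s,0],[-s,c,0],[0,0,1]])+[q[0],q[1],z0],T)
    for a,b in segs: cv2.line(im,*[tuple(int(round(v*16)) for v in uv[i]) for i in (a,b)],col,1,cv2.LINE_AA,4)
TRAY=[[115,-100,10],[115,100,10],[-115,100,10],[-115,-100,10],[115,-100,58],[115,100,58],[-115,100,39],[-115,-100,39],[115,-100,39],[115,100,39]]
TSEG=[(0,1),(1,2),(2,3),(3,0),(4,5),(9,6),(8,7),(0,4),(1,5),(2,6),(3,7)]
SCOOP=[[56,60,0],[56,-60,0],[-56,-60,0],[-56,60,0],[-54,-60,28],[-54,60,28],[-78,11,69],[-78,-11,69],[-183,-11,69],[-183,11,69]]
SSEG=[(0,1),(1,2),(2,3),(3,0),(4,5),(0,5),(1,4),(6,7),(7,8),(8,9),(9,6)]
PLAT=[[82.5,95,0],[82.5,-95,0],[-82.5,-95,0],[-82.5,95,0]];PSEG=[(0,1),(1,2),(2,3),(3,0)]
E
python3 - <<'E'
from h import *
p=shot('top')
cr=lambda l,o:[(a/4.4+o[0],b/4.4+o[1]) for a,b in l]
s,res=fit(p,[SCOOP[i] for i in(0,1,4,5)]+[[-78,0,69],[-183,0,69]],cr([(65,270),(150,93),(325,163),(236,355),(340,262),(505,345)],(335,195)),.045,[.5,-.25,1.1]);print('scoop',s,res.tolist())
t,res=fit(p,[TRAY[0],TRAY[1],[118,-103,58],[118,103,58],[-115,-103,39],[-115,103,39]],cr([(167,92),(80,402),(145,58),(43,402),(542,158),(455,498)],(120,195)),0,[.46,.25,1.3]);print('tray',t,res.tolist())
print(ray_z(p,cr([(258,175),(190,290),(328,360),(392,232)],(120,195)),.038))
sc,res=fit(p,PLAT,cr([(45,390),(45,110),(370,115),(375,390)],(335,195))[1:3]+cr([(375,390),(45,390)],(335,195)),.045,[.46,-.25,0]);print(sc,res.tolist())
im=p['pixels'].copy()
big=cv2.resize(im,None,fx=1,fy=1)
draw(im,p,SCOOP,s,.045,(0,0,255),segs=SSEG);draw(im,p,TRAY,t,0,(0,0,255),segs=TSEG)
a=cv2.resize(im[195:320,120:255],None,fx=3,fy=3);b=cv2.resize(im[195:320,335:465],None,fx=3,fy=3)
cv2.imwrite('pics/o1.png',np.hstack([a,b]))
st=robot.read_state();print(np.round(R.from_rotvec(st['tcp_rot']).as_matrix(),3).tolist())
w=shot('wrist','w0.png');print(np.round(w['tool_from_camera'],3).tolist(),np.round(w['intrinsics'],0).tolist())
E
```

```text
scoop [ 0.50987418 -0.24294225  1.12901589] [[-2.0, 0.6], [-0.7, -1.1], [0.9, -0.4], [0.6, -0.6], [-0.8, 0.3], [2.1, 1.0]]
tray [0.46876148 0.23406766 1.36940629] [[2.1, -1.9], [0.5, 1.5], [0.1, -0.2], [0.1, 0.6], [-0.8, -1.8], [-1.7, 0.7]]
[[0.52913316 0.26359486 0.038     ]
 [0.46112107 0.2981841  0.038     ]
 [0.42272353 0.2150551  0.038     ]
 [0.49725859 0.18293817 0.038     ]]
[ 0.49460773 -0.25363074  0.00873883] [[-0.5, -0.9], [0.4, -1.2], [1.0, 1.3], [-0.7, 0.6]]
[[0.939, 0.345, -0.0], [0.345, -0.939, -0.0], [-0.0, 0.0, -1.0]]
[[0.001, 0.95, 0.312, 0.08], [1.0, -0.001, 0.0, 0.001], [0.001, 0.312, -0.95, 0.031], [0.0, 0.0, 0.0, 1.0]] [[410.0, 0.0, 317.0], [0.0, 410.0, 230.0], [0.0, 0.0, 1.0]]
```

View pics/o1.png

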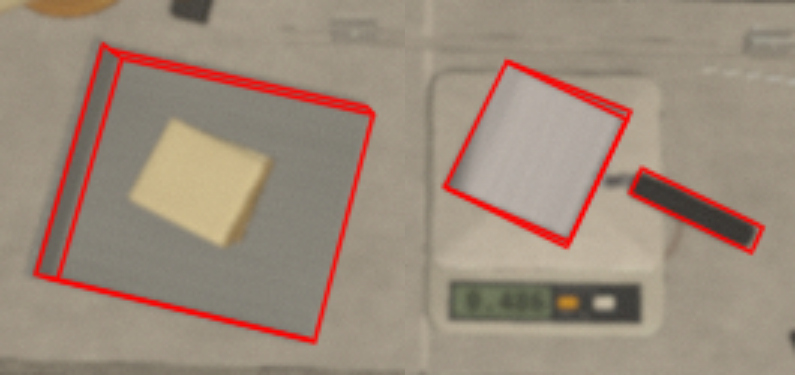

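View pics/w0.png

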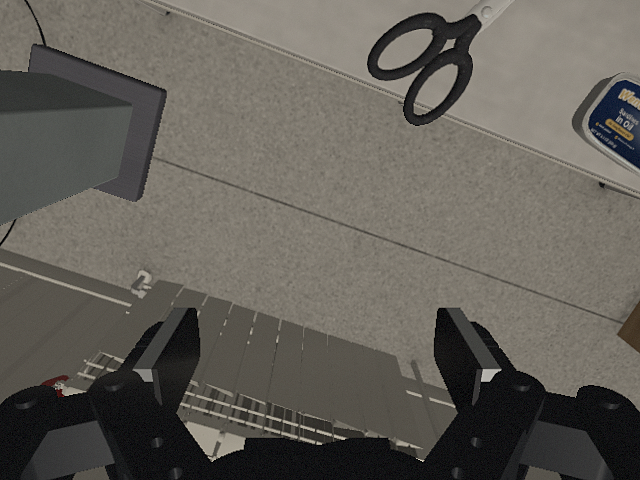

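```bash
cat >> h.py <<'E'
def ori(h,pitch=0):  # heading of tool x, nose-up pitch
    return (R.from_euler('z',h)*R.from_matrix(np.diag([1.,-1,-1]))*R.from_euler('y',pitch))
def rows(tp,tR,n,p0=None,R0=None,g=1.0,show=True):
    s=robot.read_state()
    p=np.array(s['tcp_pos']) if p0 is None else np.array(p0); Rc=R.from_rotvec(s['tcp_rot']) if R0 is None else R0
    out=[]
    rv=(Rc.inv()*tR).as_rotvec(); tp=np.array(tp)
    p=p.copy(); 
    for i in range(n):
        want=p+(tp-p)/(n-i)
        d=np.round(Rc.inv().apply(want-p)*1000,1)
        r=np.round((Rc.inv()*tR).as_rotvec()/(n-i),3)
        out.append([*[float(v) for v in d],*[float(v) for v in r],g])
        p=p+Rc.apply(d/1000); Rc=Rc*R.from_rotvec(r)
    if show: print('[['+',\n'.join(str([v+0.0 for v in o]).replace(' ','') for o in out)+']]')
    return out
def info():
    s=robot.read_state();Rm=R.from_rotvec(s['tcp_rot']).as_matrix()
    print('t',round(s['time'],2),'p',np.round(s['tcp_pos'],4),'head',round(np.arctan2(Rm[1,0],Rm[0,0]),4),'pitch',round(np.arcsin(Rm[2,0]),4),'roll',round(np.arcsin(-Rm[2,1]),4),'F',np.round(s['ft_force'],1),'M',np.round(s['ft_torque'],2),'op',round(s['opening'],4),'q',np.round(s['q'],2))
    return s,Rm
E
python3 -c "
from h import *
info(); rows([.465,-.338,.404],ori(1.129),13)"
```

```text
t 1.2 p [ 0.224  -0.6102  0.4047] head 0.3518 pitch 0.0 roll -0.0 F [-0.4 -0.2  0.3] M [ 0.01  0.05 -0.08] op 0.0854 q [ 1.15  0.54 -0.    1.54  0.    1.07 -0.07]
[[[24.6,-13.3,0.1,0.0,0.0,-0.06,1.0],
[25.4,-11.8,0.0,0.0,0.0,-0.06,1.0],
[26.0,-10.2,0.1,0.0,0.0,-0.06,1.0],
[26.6,-8.6,0.0,0.0,0.0,-0.06,1.0],
[27.1,-7.0,0.1,0.0,0.0,-0.06,1.0],
[27.4,-5.4,0.0,0.0,0.0,-0.06,1.0],
[27.7,-3.7,0.1,0.0,0.0,-0.06,1.0],
[27.9,-2.1,0.0,0.0,0.0,-0.06,1.0],
[28.0,-0.4,0.1,0.0,0.0,-0.059,1.0],
[27.9,1.2,0.0,0.0,0.0,-0.06,1.0],
[27.8,2.9,0.1,0.0,0.0,-0.059,1.0],
[27.6,4.6,0.0,0.0,0.0,-0.06,1.0],
[27.3,6.2,0.1,0.0,0.0,-0.059,1.0]]]
```

Request:
send_rows --deltas '[[[24.6,-13.3,0,0,0,-0.06,1],[25.4,-11.8,0,0,0,-0.06,1],[26,-10.2,0,0,0,-0.06,1],[26.6,-8.6,0,0,0,-0.06,1],[27.1,-7,0,0,0,-0.06,1],[27.4,-5.4,0,0,0,-0.06,1],[27.7,-3.7,0,0,0,-0.06,1],[27.9,-2.1,0,0,0,-0.06,1],[28,-0.4,0,0,0,-0.06,1],[27.9,1.2,0,0,0,-0.06,1],[27.8,2.9,0,0,0,-0.06,1],[27.6,4.6,0,0,0,-0.06,1],[27.3,6.2,0,0,0,-0.06,1],[0,0,0,0,0,0,1],[0,0,0,0,0,0,1]]]' --force 120

```text
time: 2.7
tcp_pos: [0.4655, -0.3367, 0.4047]
tcp_rot: [2.649, 1.688, -0.0]
ft_force: [0.3, -0.6, 0.2]
opening: 0.0856
```

```bash
python3 -c "
from h import *
s,Rm=info(); w=shot('wrist')
T=np.eye(4);T[:3,:3]=Rm;T[:3,3]=s['tcp_pos'];T=T@np.array(w['tool_from_camera']);np.save('T1.npy',T)
import pickle;pickle.dump(w,open('w1.pkl','wb'))
cv2.imwrite('pics/w1.png',w['pixels'])
im=w['pixels'].copy()
draw(im,w,SCOOP,[.50987,-.24294,1.129],.045,(0,0,255),T,SSEG);draw(im,w,PLAT,[.4946,-.2536,.0087],.045,(0,255,0),T,PSEG)
cv2.imwrite('pics/w1o.png',im)
"
```

```text
t 2.7 p [ 0.4655 -0.3367  0.4047] head 1.1347 pitch -0.0002 roll 0.0001 F [ 0.3 -0.6  0.2] M [-0.03  0.06 -0.02] op 0.0856 q [ 0.76  0.42 -0.28  1.73  0.13  1.   -0.  ]
```

View pics/w1o.png

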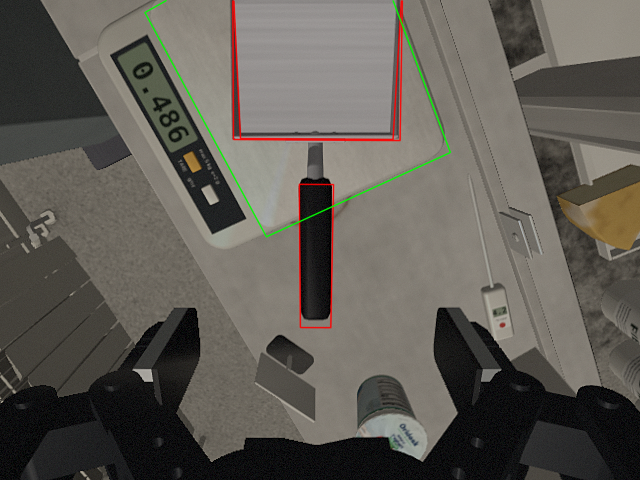

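```bash
python3 -c "
from h import *
import pickle;w=pickle.load(open('w1.pkl','rb'));T=np.load('T1.npy')
cv2.imwrite('pics/w1z.png',cv2.resize(w['pixels'][100:330,210:420],None,fx=2.6,fy=2.6,interpolation=cv2.INTER_CUBIC))
q,r=fit(w,[[-78,0,69],[-183,0,69],SCOOP[4],SCOOP[5]],[[315.5,178.5],[315.5,320],[399,136],[234,136]],.045,[.51,-.243,1.13],T);print(q,r.tolist())
g=q[:2]-.105*np.array([np.cos(q[2]),np.sin(q[2])]);print('grip',g)
rows([*g,.260],ori(q[2]),8)
"
```

```text
[ 0.51083098 -0.23994016  1.13282513] [[0.3, 0.6], [0.0, 3.3], [0.6, -0.7], [-1.6, -1.1]]
grip [ 0.46630016 -0.33502963]
[[[0.4,0.0,18.1,0.0,0.0,0.0,1.0],
[0.4,0.0,18.1,0.0,0.0,0.0,1.0],
[0.4,0.0,18.1,0.0,0.0,0.0,1.0],
[0.4,0.1,18.1,0.0,0.0,0.0,1.0],
[0.4,0.0,18.1,0.0,0.0,0.0,1.0],
[0.4,0.1,18.0,0.0,0.0,0.0,1.0],
[0.4,0.0,18.1,0.0,0.0,0.0,1.0],
[0.4,0.1,18.0,0.0,0.001,0.0,1.0]]]
```

View pics/w1z.png

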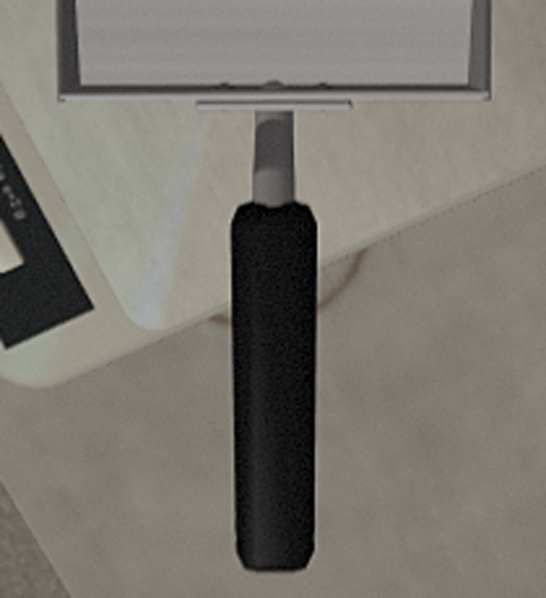

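Request:
send_rows --deltas '[[[0.5,0,21,0,0,0,1],[0.5,0,21,0,0,0,1],[0.5,0,21,0,0,0,1],[0.5,0,21,0,0,0,1],[0.5,0,21,0,0,0,1],[0.5,0,21,0,0,0,1],[0,0,18.5,0,0,0,1],[0,0,0,0,0,0,0],[0,0,0,0,0,0,0],[0,0,0,0,0,0,0],[0,0,0,0,0,0,0],[0,0,0,0,0,0,0],[0,0,0,0,0,0,0],[0,0,0,0,0,0,0]]]' --force 120

```text
time: 4.15
tcp_pos: [0.4663, -0.3356, 0.2613]
tcp_rot: [2.651, 1.683, 0.0]
ft_force: [-2.7, -0.8, 5.6]
opening: 0.02
```

```bash
python3 -c "
from h import *
s,Rm=info(); w=shot('wrist','w2.png')
"
```

```text
t 4.15 p [ 0.4663 -0.3356  0.2613] head 1.1315 pitch -0.0006 roll -0.0012 F [-2.7 -0.8  5.6] M [0.23 0.35 0.1 ] op 0.02 q [ 0.72  0.61 -0.24  1.83  0.21  0.72 -0.07]
```

View pics/w2.png

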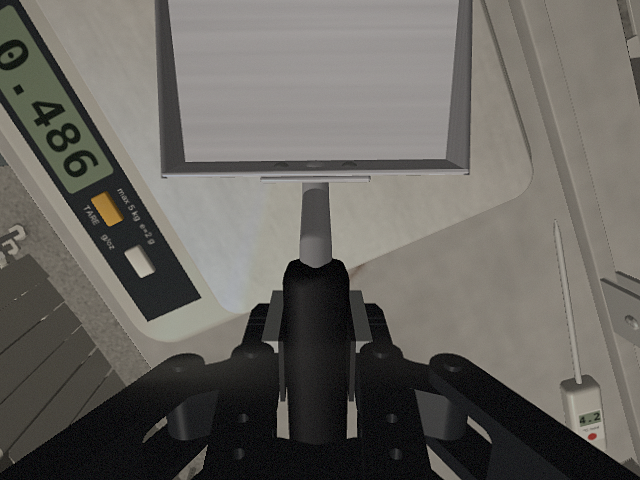

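```bash
python3 -c "
from h import *
s,Rm=info(); w=shot('wrist')
T=np.eye(4);T[:3,:3]=Rm;T[:3,3]=s['tcp_pos'];T=T@np.array(w['tool_from_camera'])
for uv,z in [((314,175),.073),((162,174),.073),((469,174),.073),((316,262),.108)]:
  X=ray_z(w,uv,z,T)[0]; print(uv,np.round(Rm.T@(X-s['tcp_pos']),4))
a=1.369;t=np.array([.46876,.23407]);f=lambda x,y:t+np.array([np.cos(a)*x-np.sin(a)*y,np.sin(a)*x+np.cos(a)*y])
for x in (-.276,-.206,-.046): print(x,f(x,-.0075),np.linalg.norm(f(x,-.0075)))
"
```

```text
t 4.2 p [ 0.4663 -0.3355  0.2613] head 1.1315 pitch -0.0006 roll -0.0012 F [-1.8 -0.5  5.6] M [0.27 0.33 0.02] op 0.0199 q [ 0.72  0.61 -0.24  1.83  0.21  0.72 -0.07]
(314, 175) [ 0.0505 -0.0004  0.1883]
(162, 174) [ 0.0509 -0.0592  0.1882]
(469, 174) [0.0509 0.0596 0.1883]
(316, 262) [0.0287 0.0004 0.1533]
-0.276 [ 0.42078926 -0.03783266] 0.4224865825704579
-0.206 [0.43481933 0.03074691] 0.435905058600594
-0.046 [0.46688805 0.1875002 ] 0.5031309774629092
```

```bash
cat >> h.py <<'E'
TR=np.array([.46876,.23407,1.369]); LIP=np.array([.162,0,.2163])
def lip_pose(tx,ty,z,pitch=0,dh=0,lip=LIP):
    a=TR[2];P=np.array([TR[0]+np.cos(a)*tx-np.sin(a)*ty,TR[1]+np.sin(a)*tx+np.cos(a)*ty,z])
    o=ori(a+dh,pitch); return P-o.apply(lip),o
def where(lip=LIP):
    s,Rm=info();P=np.array(s['tcp_pos'])+Rm@lip;a=TR[2];d=P[:2]-TR[:2]
    print('lip in tray x %.1f y %.1f z %.1f mm'%(1e3*(d@[np.cos(a),np.sin(a)]),1e3*(d@[-np.sin(a),np.cos(a)]),1e3*P[2]))
    return s,Rm
E
python3 -c "
from h import *
s,_=where()
p0=np.array(s['tcp_pos'])+[0,0,.08];R0=R.from_rotvec(s['tcp_rot'])
tp,o=lip_pose(-.066,-.0075,.09); print(tp)
rows(tp,o,14,p0,R0,g=0)
"
```

```text
t 4.25 p [ 0.4663 -0.3355  0.2613] head 1.1315 pitch -0.0006 roll -0.0011 F [-1.6 -0.   5.8] M [0.17 0.37 0.09] op 0.0203 q [ 0.72  0.61 -0.24  1.83  0.21  0.72 -0.07]
lip in tray x -401.3 y -150.1 z 44.9 mm
[0.43040988 0.00919333 0.3063    ]
[[[21.2,-12.8,2.5,0.0,0.0,-0.017,0.0],
[21.4,-12.4,2.5,0.0,0.0,-0.017,0.0],
[21.6,-12.1,2.5,0.0,0.0,-0.017,0.0],
[21.8,-11.7,2.5,0.0,0.0,-0.017,0.0],
[22.0,-11.3,2.5,0.0,0.0,-0.017,0.0],
[22.2,-10.9,2.5,0.0,0.0,-0.017,0.0],
[22.4,-10.6,2.5,0.0,0.0,-0.017,0.0],
[22.6,-10.2,2.4,0.0,0.0,-0.017,0.0],
[22.7,-9.8,2.5,0.0,0.0,-0.017,0.0],
[22.9,-9.4,2.4,0.0,0.0,-0.017,0.0],
[23.1,-9.0,2.5,0.0,0.0,-0.017,0.0],
[23.2,-8.6,2.4,0.0,0.0,-0.017,0.0],
[23.4,-8.3,2.5,0.0,0.0,-0.017,0.0],
[23.5,-7.8,2.4,0.001,0.001,-0.016,0.0]]]
```

Request:
send_rows --deltas '[[[0,0,-10,0,0,0,0],[0,0,-20,0,0,0,0],[0,0,-25,0,0,0,0],[0,0,-25,0,0,0,0],[21.2,-12.8,2.5,0,0,-0.017,0],[21.4,-12.4,2.5,0,0,-0.017,0],[21.6,-12.1,2.5,0,0,-0.017,0],[21.8,-11.7,2.5,0,0,-0.017,0],[22,-11.3,2.5,0,0,-0.017,0],[22.2,-10.9,2.5,0,0,-0.017,0],[22.4,-10.6,2.5,0,0,-0.017,0],[22.6,-10.2,2.5,0,0,-0.017,0],[22.7,-9.8,2.5,0,0,-0.017,0],[22.9,-9.4,2.5,0,0,-0.017,0],[23.1,-9,2.5,0,0,-0.017,0],[23.2,-8.6,2.5,0,0,-0.017,0],[23.4,-8.3,2.5,0,0,-0.017,0],[23.5,-7.8,2.5,0,0,-0.017,0],[0,0,0,0,0,0,0]]]'

```text
time: 6.15
tcp_pos: [0.4297, 0.0128, 0.3056]
tcp_rot: [-2.427, -1.994, -0.001]
ft_force: [-0.8, -0.0, -3.5]
opening: 0.02
```

```bash
python3 -c "
from h import *
s,Rm=where()
a=shot('scene');b=shot('top');w=shot('wrist','w3.png')
im=a['pixels'].copy()
draw(im,a,TRAY,TR,0,(0,0,255),segs=TSEG)
A=cv2.resize(im[170:270,180:340],None,fx=3.5,fy=3.5,interpolation=cv2.INTER_CUBIC)
im=b['pixels'].copy()
B=cv2.resize(im[190:350,110:300],None,fx=3,fy=3,interpolation=cv2.INTER_CUBIC)
cv2.imwrite('pics/s3.png',A);cv2.imwrite('pics/t3.png',B)
"
```

```text
t 6.15 p [0.4297 0.0128 0.3056] head 1.3756 pitch 0.0013 roll 0.0001 F [-0.8 -0.  -3.5] M [-0.19 -0.03  0.01] op 0.02 q [ 0.23  0.36 -0.43  2.16  0.23  0.67 -0.55]
lip in tray x -62.3 y -5.0 z 89.5 mm
```

View pics/s3.png

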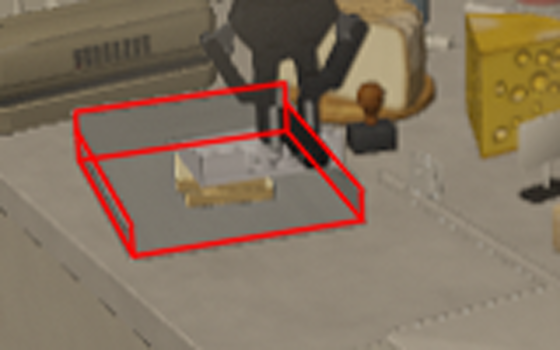

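View pics/t3.png

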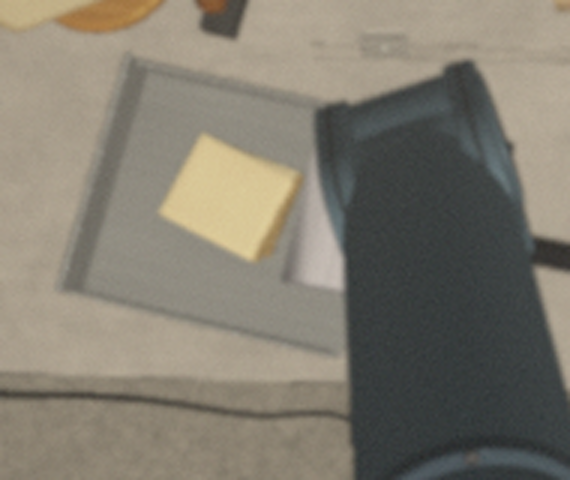

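View pics/w3.png

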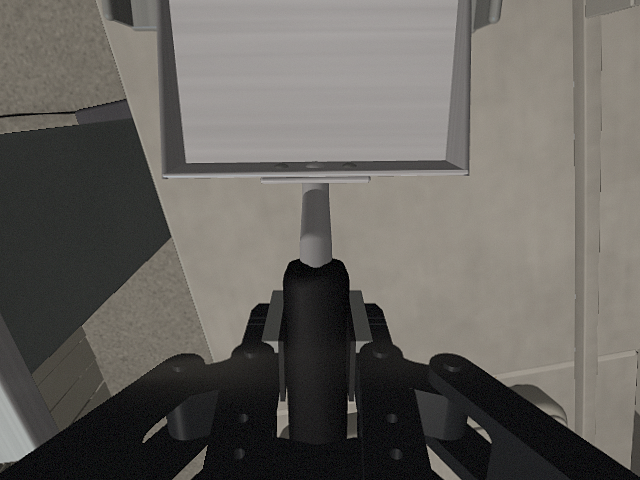

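```bash
python3 -c "
from h import *
tp,o=lip_pose(-.070,-.007,.013,-.03); print(tp)
rows(tp,o,6,g=0)
"
```

```text
[0.43043331 0.0118025  0.23406194]
[[[0.5,-0.1,11.9,0.0,-0.005,0.0,0.0],
[0.5,0.0,11.9,0.0,-0.005,0.0,0.0],
[0.6,-0.1,11.9,0.0,-0.005,0.0,0.0],
[0.6,0.0,11.9,0.0,-0.005,0.0,0.0],
[0.7,-0.1,11.9,0.0,-0.005,0.0,0.0],
[0.7,0.0,11.9,0.0,-0.004,0.001,0.0]]]
```

Request:
send_rows --deltas '[[[0.5,0,12,0,-0.005,0.001,0],[0.5,0,12,0,-0.005,0.001,0],[0.6,0,12,0,-0.005,0.001,0],[0.6,0,12,0,-0.005,0.001,0],[0.7,0,12,0,-0.005,0.001,0],[0.7,0,11.4,0,-0.005,0.001,0],[0,0,0,0,0,0,0],[0,0,0,0,0,0,0]]]'

```text
time: 7.1
tcp_pos: [0.4307, 0.0124, 0.2335]
tcp_rot: [2.424, 1.969, -0.037]
ft_force: [-0.7, 1.4, -2.6]
opening: 0.02
```

```bash
python3 -c "
from h import *
where()"
```

```text
t 7.1 p [0.4307 0.0124 0.2335] head 1.3644 pitch -0.0302 roll 0.0005 F [-0.7  1.4 -2.6] M [-0.13  0.02  0.02] op 0.02 q [ 0.13  0.5  -0.32  2.19  0.37  0.52 -0.7 ]
lip in tray x -69.4 y -7.8 z 12.4 mm
```

Request:
send_rows --deltas '[[[0,0,1.2,0,0,0,0],[0,0,1.2,0,0,0,0],[0,0,0,0,0,0,0]]]'

```text
time: 7.4
tcp_pos: [0.4309, 0.0121, 0.2316]
tcp_rot: [2.424, 1.967, -0.035]
ft_force: [0.9, -0.5, -1.2]
opening: 0.0199
```

```bash
python3 -c "
from h import *
where()"
```

```text
t 7.4 p [0.4309 0.0121 0.2316] head 1.3635 pitch -0.0298 roll -0.0008 F [ 0.9 -0.5 -1.2] M [-0.04 -0.02 -0.06] op 0.0199 q [ 0.12  0.5  -0.32  2.19  0.38  0.51 -0.7 ]
lip in tray x -69.6 y -8.4 z 10.5 mm
```

Request:
send_rows --deltas '[[[0,0,1.0,0,0,0,0],[0,0,0,0,0,0,0]]]'

```text
time: 7.6
tcp_pos: [0.4309, 0.012, 0.2305]
tcp_rot: [2.424, 1.967, -0.036]
ft_force: [0.2, -1.2, 1.1]
opening: 0.0197
```

```bash
python3 -c "
from h import *
where()"
```

```text
t 7.6 p [0.4309 0.012  0.2305] head 1.3634 pitch -0.0301 roll -0.0007 F [ 0.2 -1.2  1.1] M [-0.04 -0.05  0.02] op 0.0197 q [ 0.12  0.51 -0.32  2.19  0.38  0.51 -0.7 ]
lip in tray x -69.8 y -8.4 z 9.4 mm
```

Request:
send_rows --deltas '[[[0,0,0.5,0,0,-0.005,0],[3,0,0.1,0,0,0,0],[5,0,-0.15,0,0,0,0],[5,0,-0.15,0,0,0,0],[4,0,-0.12,0,0,0,0],[4,0,-0.12,0,0,0,0],[4,0,-0.12,0,0,0,0],[4,0,-0.12,0,0,0,0],[4,0,-0.12,0,0,0,0],[4,0,-0.12,0,0,0,0],[4,0,-0.12,0,0,0,0],[4,0,-0.12,0,0,0,0]]]'

```text
time: 8.8
tcp_pos: [0.4398, 0.056, 0.2296]
tcp_rot: [2.42, 1.973, -0.038]
ft_force: [-1.0, -6.1, 2.7]
opening: 0.02
```

```bash
cat > look.py <<'E'
from h import *
import sys
n=sys.argv[1]
where()
a=shot('scene');b=shot('top')
A=cv2.resize(a['pixels'][170:270,180:340],None,fx=3.5,fy=3.5,interpolation=cv2.INTER_CUBIC)
B=cv2.resize(b['pixels'][190:320,110:300],None,fx=3,fy=3,interpolation=cv2.INTER_CUBIC)
C=np.zeros((A.shape[0]+B.shape[0],570,3),np.uint8);C[:A.shape[0],:A.shape[1]]=A;C[A.shape[0]:,:B.shape[1]]=B
cv2.imwrite('pics/'+n,cv2.resize(C,None,fx=.8,fy=.8))
E
python3 look.py l4.png
```

```text
t 8.8 p [0.4398 0.056  0.2296] head 1.368 pitch -0.0309 roll 0.0003 F [-1.  -6.1  2.7] M [-0.62 -0.04 -0.09] op 0.02 q [ 0.03  0.52 -0.32  2.16  0.38  0.53 -0.79]
lip in tray x -25.0 y -7.4 z 8.4 mm
```

View pics/l4.png

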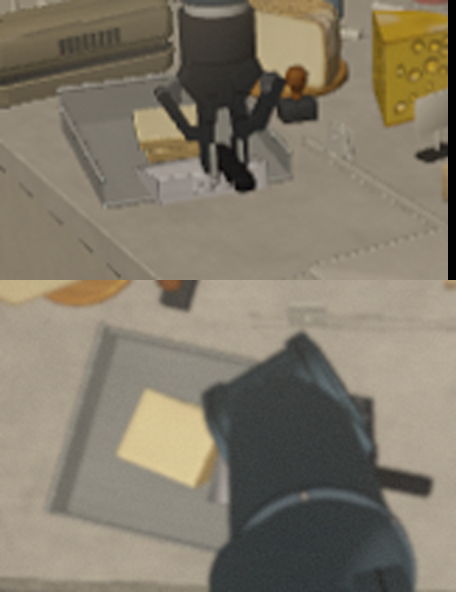

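Request:
send_rows --deltas '[[[4,0,-0.14,0,0,0,0],[4,0,-0.14,0,0,0,0],[4,0,-0.14,0,0,0,0],[4,0,-0.14,0,0,0,0],[4,0,-0.14,0,0,0,0],[4,0,-0.14,0,0,0,0],[4,0,-0.14,0,0,0,0],[4,0,-0.14,0,0,0,0],[4,0,-0.14,0,0,0,0],[3,0,-0.1,0,0,0,0],[2,0,-0.06,0,0,0,0],[0,0,0,0,0,0,0]]]'

```text
time: 10.1
tcp_pos: [0.448, 0.0969, 0.2298]
tcp_rot: [2.419, 1.975, -0.036]
ft_force: [-0.6, -1.9, 2.3]
opening: 0.02
```

```bash
python3 look.py l5.png
```

```text
t 10.1 p [0.448  0.0969 0.2298] head 1.3693 pitch -0.0294 roll -0.0 F [-0.6 -1.9  2.3] M [-0.19  0.13 -0.02] op 0.02 q [-0.05  0.54 -0.32  2.12  0.37  0.55 -0.86]
lip in tray x 17.0 y -7.1 z 8.9 mm
```

View pics/l5.png

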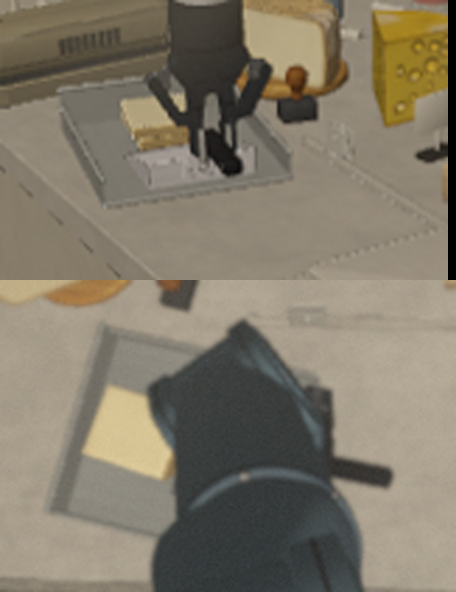

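Request:
send_rows --deltas '[[[2,0,0.3,0,0,0,0],[2,0,0.1,0,0,0,0],[2,0,-0.06,0,0,0,0],[2,0,-0.06,0,0,0,0],[2,0,-0.06,0,0,0,0],[2,0,-0.06,0,0,0,0]]]'

```text
time: 10.8
tcp_pos: [0.4503, 0.1075, 0.2293]
tcp_rot: [2.42, 1.972, -0.038]
ft_force: [-1.0, -6.6, 4.4]
opening: 0.0201
```

```bash
python3 look.py l6.png
```

```text
t 10.8 p [0.4503 0.1075 0.2293] head 1.3679 pitch -0.0315 roll 0.0003 F [-1.  -6.6  4.4] M [-0.78  0.1  -0.04] op 0.0201 q [-0.08  0.55 -0.32  2.11  0.37  0.56 -0.88]
lip in tray x 27.4 y -7.4 z 8.0 mm
```

View pics/l6.png

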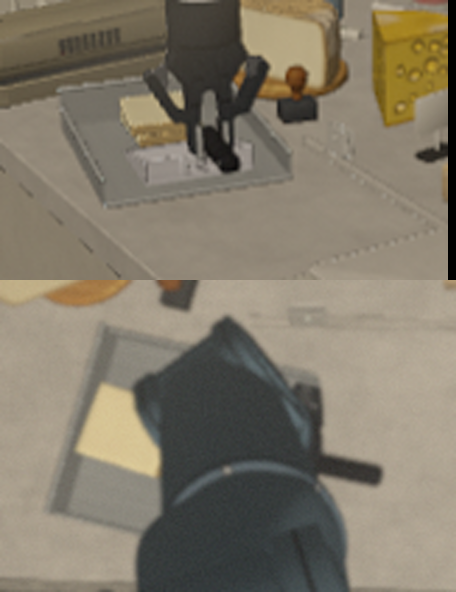

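Request:
send_rows --deltas '[[[2,0,-0.06,0,0,0,0],[2,0,-0.06,0,0,0,0],[2,0,-0.06,0,0,0,0],[2,0,-0.06,0,0,0,0],[2,0,-0.06,0,0,0,0],[2,0,-0.06,0,0,0,0]]]'

```text
time: 11.5
tcp_pos: [0.4527, 0.1192, 0.2293]
tcp_rot: [2.42, 1.972, -0.039]
ft_force: [-1.6, -5.9, 3.5]
opening: 0.0198
```

```bash
python3 look.py l7.png
```

```text
t 11.5 p [0.4527 0.1192 0.2293] head 1.3678 pitch -0.0315 roll 0.0004 F [-1.6 -5.9  3.5] M [-0.81  0.05 -0.03] op 0.0198 q [-0.1   0.55 -0.32  2.1   0.37  0.56 -0.9 ]
lip in tray x 39.3 y -7.4 z 8.0 mm
```

View pics/l7.png

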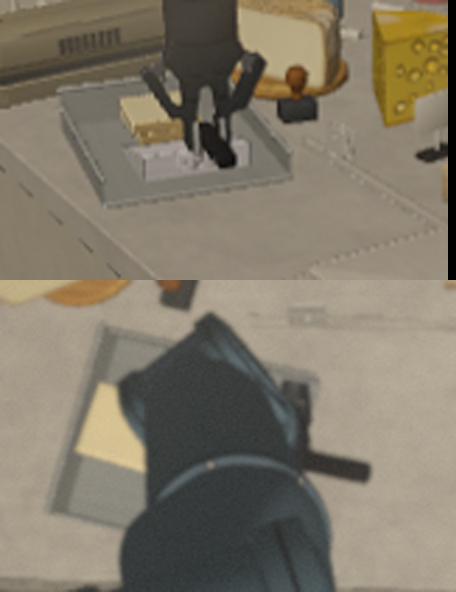

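Request:
send_rows --deltas '[[[2.5,0,-0.07,0,0,0,0],[2.5,0,-0.07,0,0,0,0],[2.5,0,-0.07,0,0,0,0],[2.5,0,-0.07,0,0,0,0],[2.5,0,-0.07,0,0,0,0],[2.5,0,-0.07,0,0,0,0],[2.5,0,-0.07,0,0,0,0],[2.5,0,-0.07,0,0,0,0],[2.5,0,-0.07,0,0,0,0],[2.5,0,-0.07,0,0,0,0]]]'

```text
time: 12.6
tcp_pos: [0.4577, 0.1435, 0.2292]
tcp_rot: [2.42, 1.972, -0.039]
ft_force: [-1.3, -7.4, 4.4]
opening: 0.0203
```

```bash
python3 look.py l8.png
```

```text
t 12.6 p [0.4577 0.1435 0.2292] head 1.3677 pitch -0.0319 roll 0.0006 F [-1.3 -7.4  4.4] M [-0.89  0.12 -0.01] op 0.0203 q [-0.15  0.57 -0.32  2.07  0.37  0.58 -0.94]
lip in tray x 64.1 y -7.4 z 7.8 mm
```

View pics/l8.png

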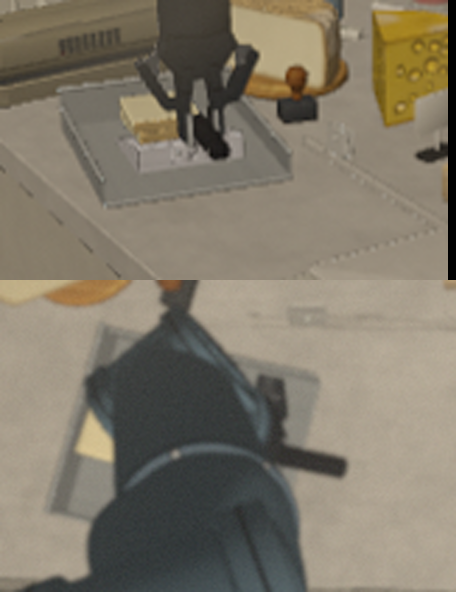

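Request:
send_rows --deltas '[[[2.5,0,-0.07,0,0,0,0],[2.5,0,-0.07,0,0,0,0],[2.5,0,-0.07,0,0,0,0],[2.5,0,-0.07,0,0,0,0],[2.5,0,-0.07,0,0,0,0],[2.5,0,-0.07,0,0,0,0],[2.5,0,-0.07,0,0,0,0],[2.5,0,-0.07,0,0,0,0],[2.5,0,-0.07,0,0,0,0],[2.5,0,-0.07,0,0,0,0],[2.5,0,-0.07,0,0,0,0],[2.5,0,-0.07,0,0,0,0],[2.5,0,-0.07,0,0,0,0],[2.5,0,-0.07,0,0,0,0],[2.5,0,-0.07,0,0,0,0],[2.5,0,-0.07,0,0,0,0]]]'

```text
time: 14.3
tcp_pos: [0.4655, 0.1811, 0.2289]
tcp_rot: [2.42, 1.97, -0.045]
ft_force: [-3.0, -13.3, 8.4]
opening: 0.0199
```

```bash
cat > look2.py <<'E'
from h import *
import sys
n=sys.argv[1]
where()
a=shot('scene');b=shot('wrist')
A=cv2.resize(a['pixels'][170:270,180:300],None,fx=4,fy=4,interpolation=cv2.INTER_CUBIC)
B=cv2.resize(b['pixels'][0:300],None,fx=.75,fy=.75)
cv2.imwrite('pics/'+n,np.vstack([A,B[:,:480]]) if B.shape[1]==480 else A)
E
python3 look2.py l9.png
```

```text
t 14.3 p [0.4655 0.1811 0.2289] head 1.3666 pitch -0.0356 roll 0.0015 F [ -3.  -13.3   8.4] M [-1.81  0.26 -0.02] op 0.0199 q [-0.21  0.59 -0.32  2.02  0.36  0.61 -0.99]
lip in tray x 101.6 y -7.4 z 7.0 mm
```

View pics/l9.png

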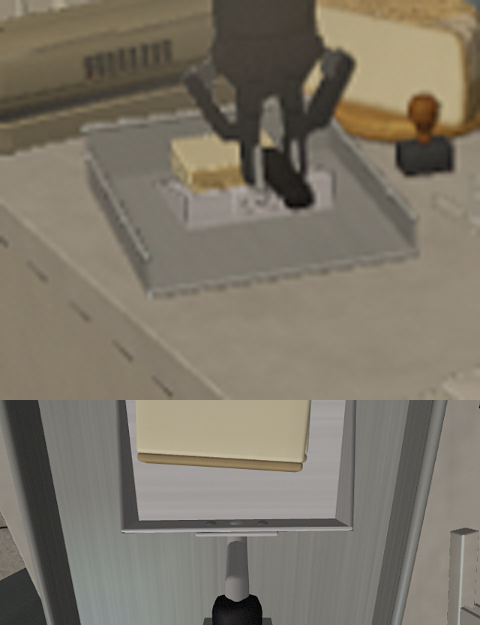

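```bash
cat > slices.py <<'E'
from h import *
import sys
def inpan(w,s,Rm,uv,zp):
    # intersect ray with plane at pan-height zp above pan underside, in tool frame; return pan coords
    T=np.array(w['tool_from_camera']); X=ray_z(w,uv,.2163-zp,T)
    return np.c_[(X[:,0]-.106)*1e3,-X[:,1]*1e3]
if __name__=='__main__':
    s,Rm=where(); w=shot('wrist',sys.argv[1])
E
python3 -c "
from slices import *
s,Rm=where(); w=shot('wrist','w10.png')
f=lambda l:[(a/.75,(b-400)/.75) for a,b in l]
print('upper rear edge',inpan(w,s,Rm,f([(138,452),(306,462)]),.031))
print('upper rear bottom edge',inpan(w,s,Rm,f([(140,461),(302,470)]),.017))
print('rear wall',inpan(w,s,Rm,f([(123,529),(352,529)]),.028))
"
```

```text
t 14.4 p [0.4655 0.1814 0.2289] head 1.3668 pitch -0.035 roll 0.0014 F [ -2.9 -10.8   8.1] M [-1.51  0.3   0.  ] op 0.0195 q [-0.21  0.59 -0.32  2.02  0.36  0.61 -0.99]
lip in tray x 102.1 y -7.4 z 7.1 mm
upper rear edge [[-17.55087615  46.20888035]
 [-22.00326698 -32.87526605]]
upper rear bottom edge [[-21.08409036  49.83316053]
 [-25.52159578 -34.00085813]]
rear wall [[-54.45461555  58.47355889]
 [-54.38375431 -59.46090264]]
```

View pics/w10.png

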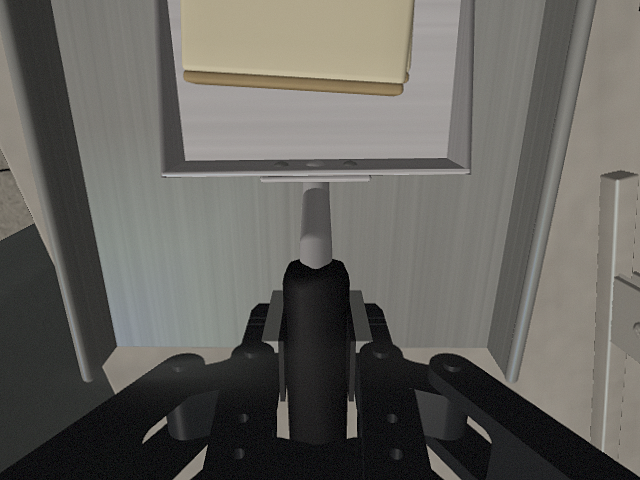

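Request:
send_rows --deltas '[[[2.5,0,-0.09,0,0,0,0],[2.5,0,-0.09,0,0,0,0],[2.5,0,-0.09,0,0,0,0],[2.5,0,-0.09,0,0,0,0]]]'

```text
time: 14.85
tcp_pos: [0.4675, 0.1906, 0.2289]
tcp_rot: [2.42, 1.969, -0.045]
ft_force: [-1.8, -11.0, 6.9]
opening: 0.0198
```

```bash
python3 look2.py l11.png
```

```text
t 14.85 p [0.4675 0.1906 0.2289] head 1.3662 pitch -0.0359 roll 0.0015 F [ -1.8 -11.    6.9] M [-1.43  0.2   0.04] op 0.0198 q [-0.23  0.6  -0.32  2.    0.36  0.62 -1.01]
lip in tray x 111.3 y -7.6 z 6.9 mm
```

View pics/l11.png

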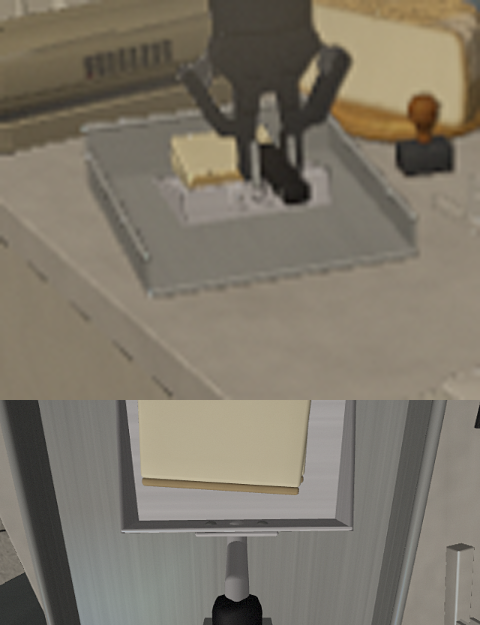

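Request:
send_rows --deltas '[[[1.5,0,-0.05,0,0,0,0],[1.5,0,-0.05,0,0,0,0],[1.5,0,-0.05,0,0,0,0],[1,0,-0.05,0,0,0,0]]]'

```text
time: 15.35
tcp_pos: [0.4686, 0.1961, 0.2289]
tcp_rot: [2.42, 1.969, -0.045]
ft_force: [-2.5, -11.8, 8.0]
opening: 0.0197
```

```bash
python3 look2.py l12.png
```

```text
t 15.35 p [0.4686 0.1961 0.2289] head 1.3664 pitch -0.0359 roll 0.0015 F [ -2.5 -11.8   8. ] M [-1.77  0.22 -0.03] op 0.0197 q [-0.24  0.6  -0.32  2.    0.36  0.62 -1.01]
lip in tray x 116.9 y -7.5 z 7.0 mm
```

View pics/l12.png

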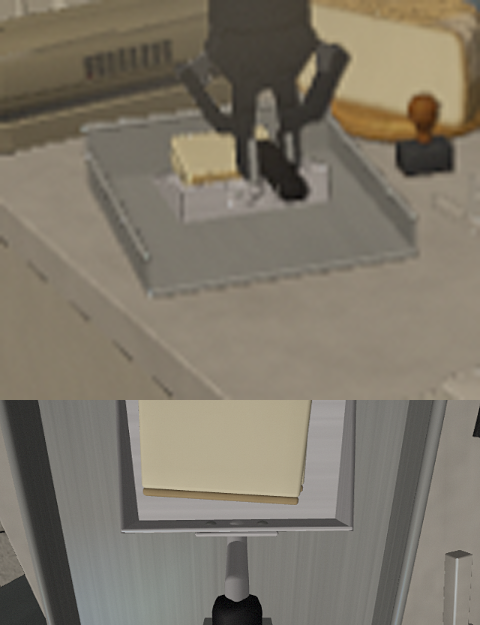

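Request:
send_rows --deltas '[[[1,0,-0.04,0,0,0,0],[1,0,-0.04,0,0,0,0],[1,0,-0.04,0,0,0,0]]]'

```text
time: 15.75
tcp_pos: [0.4692, 0.1988, 0.2289]
tcp_rot: [2.42, 1.969, -0.045]
ft_force: [-2.5, -12.5, 7.5]
opening: 0.02
```

```bash
python3 slices.py w13.png
```

```text
t 15.75 p [0.4692 0.1988 0.2289] head 1.3663 pitch -0.0362 roll 0.0015 F [ -2.5 -12.5   7.5] M [-1.86  0.2  -0.01] op 0.02 q [-0.24  0.6  -0.32  1.99  0.36  0.63 -1.02]
lip in tray x 119.6 y -7.6 z 6.9 mm
```

View pics/w13.png

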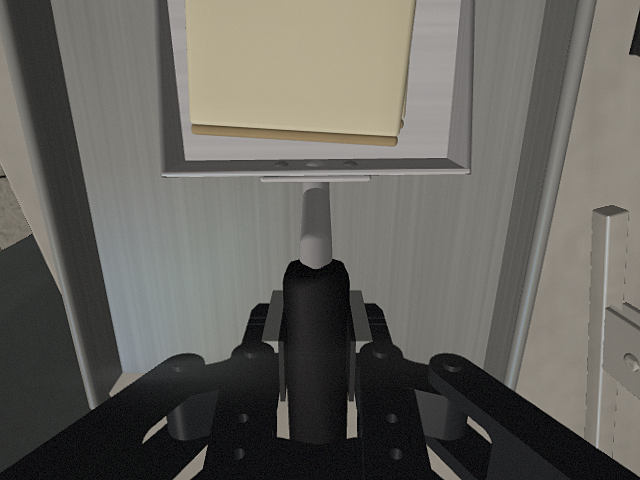

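```bash
python3 -c "
from slices import *
s,Rm=where(); w=shot('wrist')
print('upper rear edge',inpan(w,s,Rm,[(192,124),(398,136)],.031))
print('upper rear bottom edge',inpan(w,s,Rm,[(193,133),(396,145)],.017))
print('lower corner if',inpan(w,s,Rm,[(403,127)],.017))
print('pan inner rear foot',inpan(w,s,Rm,[(187,160),(448,160)],.003))
"
```

```text
t 15.8 p [0.4692 0.199  0.229 ] head 1.3664 pitch -0.0361 roll 0.0015 F [ -3.3 -12.6   8.5] M [-1.82  0.28 -0.06] op 0.0204 q [-0.24  0.6  -0.32  1.99  0.36  0.63 -1.02]
lip in tray x 119.9 y -7.6 z 7.0 mm
upper rear edge [[-36.27819518  45.07136181]
 [-40.57234314 -30.43881931]]
upper rear bottom edge [[-40.66764459  49.13095068]
 [-45.40932615 -32.56900402]]
lower corner if [[-38.31232889 -34.94725291]]
pan inner rear foot [[-53.54365412  57.00282937]
 [-53.47340619 -58.73285361]]
```

```bash
python3 -c "
from h import *
s,_=where()
p=np.array(s['tcp_pos']);Rc=R.from_rotvec(s['tcp_rot'])
out=[]
L=np.array([.1199,-.0076,.007,-.036])
for T,n in [([.114,-.0076,.011,-.01],7),([.108,-.0076,.030,.07],11)]:
    tp,o=lip_pose(*T,dh=-.003)
    r=rows(tp,o,n,p,Rc,g=0)
    for q in r: p=p+Rc.apply(np.array(q[:3])/1000);Rc=Rc*R.from_rotvec(q[3:6])
"
```

```text
t 15.85 p [0.4692 0.199  0.2289] head 1.3665 pitch -0.036 roll 0.0016 F [ -1.8 -11.4   6.6] M [-1.75  0.2   0.02] op 0.0201 q [-0.24  0.6  -0.32  1.99  0.36  0.63 -1.02]
lip in tray x 119.8 y -7.5 z 6.9 mm
[[[-1.6,0.0,0.1,0.0,0.004,0.0,0.0],
[-1.7,-0.1,0.1,0.0,0.004,0.0,0.0],
[-1.6,0.0,0.0,0.0,0.004,0.0,0.0],
[-1.7,-0.1,0.0,0.0,0.003,0.0,0.0],
[-1.6,0.0,0.0,-0.001,0.004,0.0,0.0],
[-1.7,-0.1,0.1,0.0,0.003,0.0,0.0],
[-1.6,0.0,0.0,-0.001,0.004,0.0,0.0]]]
[[[-2.1,0.0,-0.5,0.0,0.007,0.0,0.0],
[-2.1,0.0,-0.5,0.0,0.007,0.0,0.0],
[-2.1,0.0,-0.5,0.0,0.007,0.0,0.0],
[-2.1,0.0,-0.5,0.0,0.007,0.0,0.0],
[-2.1,0.0,-0.5,0.0,0.007,0.0,0.0],
[-2.1,0.0,-0.6,0.0,0.007,0.0,0.0],
[-2.0,0.0,-0.6,0.0,0.008,0.0,0.0],
[-2.1,0.0,-0.6,0.0,0.007,0.0,0.0],
[-2.0,0.0,-0.6,0.0,0.008,0.0,0.0],
[-2.0,0.0,-0.6,0.0,0.007,0.0,0.0],
[-2.1,0.0,-0.6,0.0,0.008,0.0,0.0]]]
```

Request:
send_rows --deltas '[[[-1,0,0.1,0,0.004,0,0],[-1.6,0,0.1,0,0.004,0,0],[-1.6,0,0,0,0.004,0,0],[-1.6,0,0,0,0.004,0,0],[-1.6,0,0,0,0.004,0,0],[-1.6,0,0,0,0.004,0,0],[-1.6,0,0,0,0.004,0,0],[-1,0,0,0,0,0,0]]]'

```text
time: 16.65
tcp_pos: [0.4668, 0.1904, 0.229]
tcp_rot: [2.433, 1.987, -0.004]
ft_force: [-0.3, -1.2, -4.6]
opening: 0.02
```

```bash
python3 look2.py l14.png
```

```text
t 16.65 p [0.4668 0.1904 0.229 ] head 1.3694 pitch -0.0022 roll 0.0011 F [-0.3 -1.2 -4.6] M [-0.43  0.09 -0.03] op 0.02 q [-0.21  0.6  -0.34  2.01  0.35  0.59 -0.98]
lip in tray x 118.4 y -6.5 z 12.3 mm
```

View pics/l14.png

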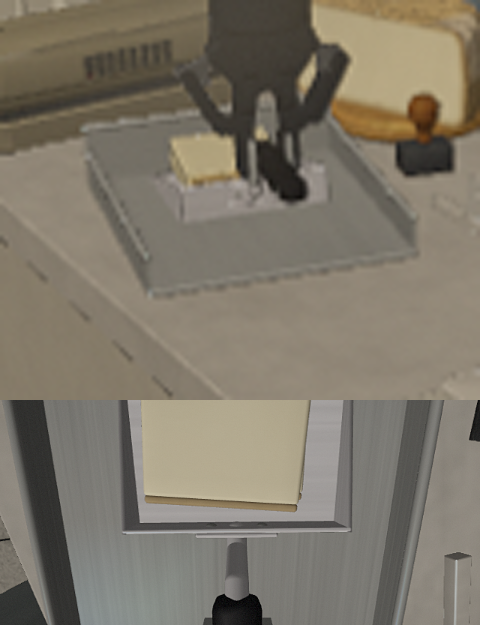

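Request:
send_rows --deltas '[[[-2,0,-0.5,0,0.005,0,0],[-2.5,0,-0.6,0,0.007,0,0],[-2.6,0,-0.6,0,0.007,0,0],[-2.6,0,-0.6,0,0.007,0,0],[-2.6,0,-0.8,0,0.007,0,0],[-2.6,0,-1,0,0.007,0,0],[-2.6,0,-1.5,0,0.007,0,0],[-2.6,0,-2,0,0.007,0,0],[-2.6,0,-2.5,0,0.007,0,0],[-2.6,0,-3,0,0.007,0,0],[-2,0,-4,0,0.005,0,0],[-1,0,-4,0,0,0,0]]]'

```text
time: 17.95
tcp_pos: [0.4613, 0.1613, 0.2498]
tcp_rot: [-2.399, -1.956, -0.085]
ft_force: [0.5, 1.3, -4.5]
opening: 0.0202
```

```bash
python3 look2.py l15.png
```

```text
t 17.95 p [0.4613 0.1613 0.2498] head 1.3684 pitch 0.0711 roll 0.0001 F [ 0.5  1.3 -4.5] M [-0.56  0.05  0.04] op 0.0202 q [-0.08  0.54 -0.41  2.06  0.29  0.56 -0.88]
lip in tray x 104.1 y -7.4 z 45.5 mm
```

View pics/l15.png

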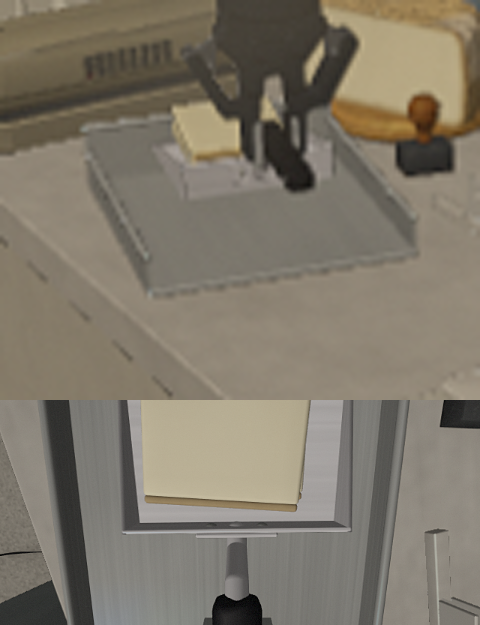

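Request:
send_rows --deltas '[[[0.4,0,-6,0,0,0,0],[0.7,0,-10,0,0,0,0],[1,0,-14,0,0,0,0],[1,0,-14,0,0,0,0],[1,0,-12,0,0,0,0],[0.6,0,-8,0,0,0,0],[0.3,0,-4,0,0,0,0],[0,0,0,0,0,0,0],[0,0,0,0,0,0,0],[0,0,0,0,0,0,0]]]'

```text
time: 19.05
tcp_pos: [0.4611, 0.1617, 0.3171]
tcp_rot: [-2.398, -1.957, -0.083]
ft_force: [0.1, -0.5, -4.8]
opening: 0.0202
```

```bash
python3 -c "
from h import *
s,_=where()
h=1.13;pan=np.array([.503,-.247]);tcp=[*(pan-.106*np.array([np.cos(h),np.sin(h)])),.33]
print(tcp);rows(tcp,ori(h,.07),24,g=0)
w=shot('wrist','w16.png')
"
```

```text
t 19.05 p [0.4611 0.1617 0.3171] head 1.3688 pitch 0.0704 roll 0.0011 F [ 0.1 -0.5 -4.8] M [-0.57  0.1   0.05] op 0.0202 q [-0.02  0.43 -0.48  2.02  0.21  0.7  -0.81]
lip in tray x 104.4 y -6.8 z 112.7 mm
[np.float64(0.4577740603594033), np.float64(-0.3428676920741555), 0.33]
[[[-20.5,4.1,-2.0,-0.001,0.0,0.01,0.0],
[-20.5,4.3,-2.0,-0.001,0.0,0.01,0.0],
[-20.5,4.5,-2.0,-0.001,0.0,0.01,0.0],
[-20.4,4.7,-2.0,-0.001,0.0,0.01,0.0],
[-20.4,4.9,-2.0,-0.001,0.0,0.01,0.0],
[-20.3,5.1,-2.0,-0.001,0.0,0.01,0.0],
[-20.3,5.3,-2.0,-0.001,0.0,0.01,0.0],
[-20.2,5.5,-1.9,-0.001,0.0,0.01,0.0],
[-20.1,5.7,-1.9,-0.001,0.0,0.01,0.0],
[-20.1,5.9,-1.9,-0.001,0.0,0.01,0.0],
[-20.0,6.1,-1.9,-0.001,0.0,0.01,0.0],
[-20.0,6.3,-1.9,-0.001,0.0,0.01,0.0],
[-19.9,6.5,-1.9,0.0,0.0,0.01,0.0],
[-19.8,6.7,-1.9,-0.001,0.0,0.01,0.0],
[-19.8,6.9,-1.9,0.0,0.0,0.01,0.0],
[-19.7,7.1,-1.9,-0.001,0.0,0.01,0.0],
[-19.6,7.4,-1.9,0.0,0.0,0.01,0.0],
[-19.5,7.5,-1.9,-0.001,0.0,0.01,0.0],
[-19.5,7.7,-1.9,0.0,0.0,0.01,0.0],
[-19.4,7.9,-2.0,-0.001,0.0,0.01,0.0],
[-19.3,8.2,-1.9,0.0,0.0,0.01,0.0],
[-19.2,8.3,-1.9,-0.001,0.0,0.009,0.0],
[-19.1,8.5,-2.0,0.0,0.0,0.01,0.0],
[-19.1,8.7,-1.9,-0.001,-0.001,0.009,0.0]]]
```

View pics/w16.png

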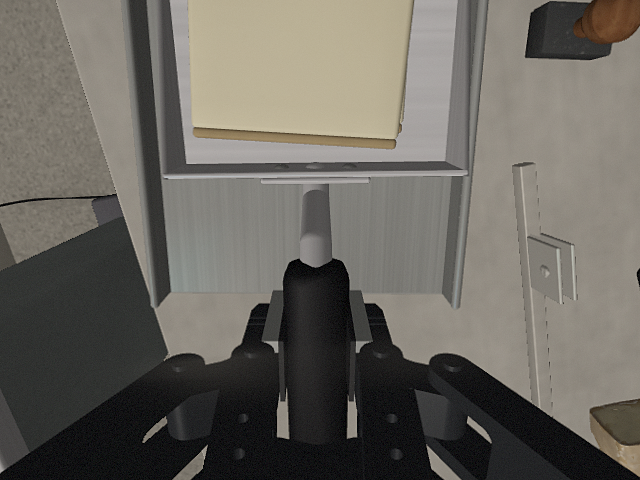

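Request:
send_rows --deltas '[[[-3,0.6,-0.3,0,0,0.002,0],[-6,1.2,-0.6,0,0,0.003,0],[-9,1.8,-0.9,0,0,0.004,0],[-12,2.4,-1.2,0,0,0.006,0],[-15,3.1,-1.5,0,0,0.007,0],[-17,3.6,-1.6,0,0,0.008,0],[-17,3.8,-1.6,0,0,0.008,0],[-17,3.9,-1.6,0,0,0.008,0],[-17,4.1,-1.6,0,0,0.008,0],[-17,4.3,-1.6,0,0,0.008,0],[-17,4.4,-1.6,0,0,0.008,0],[-17,4.6,-1.6,0,0,0.008,0],[-17,4.8,-1.6,0,0,0.008,0],[-17,4.9,-1.6,0,0,0.008,0],[-17,5.1,-1.6,0,0,0.008,0],[-17,5.3,-1.6,0,0,0.008,0],[-17,5.4,-1.6,0,0,0.008,0],[-17,5.6,-1.6,0,0,0.008,0],[-17,5.8,-1.6,0,0,0.008,0],[-16.5,6,-1.6,0,0,0.008,0]]]'

```text
time: 21.1
tcp_pos: [0.4585, -0.1517, 0.3245]
tcp_rot: [-2.53, -1.778, -0.08]
ft_force: [0.5, -0.3, -4.8]
opening: 0.0203
```

```bash
python3 -c "
from h import *
s,_=where()
h=1.13;pan=np.array([.503,-.247]);tcp=[*(pan-.106*np.array([np.cos(h),np.sin(h)])),.33]
print(tcp);rows(tcp,ori(h,.07),13,g=0)
"
```

```text
t 21.1 p [ 0.4585 -0.1517  0.3245] head 1.2249 pitch 0.0699 roll 0.0097 F [ 0.5 -0.3 -4.8] M [-0.56  0.14  0.  ] op 0.0203 q [ 0.57  0.4  -0.39  2.02  0.11  0.75 -0.22]
lip in tray x -204.9 y -90.5 z 120.1 mm
[np.float64(0.4577740603594033), np.float64(-0.3428676920741555), 0.33]
[[[-13.8,4.9,-1.4,-0.001,0.0,0.007,0.0],
[-13.7,5.0,-1.4,-0.001,0.0,0.007,0.0],
[-13.7,5.1,-1.4,-0.001,0.0,0.007,0.0],
[-13.7,5.2,-1.4,-0.001,0.0,0.007,0.0],
[-13.6,5.3,-1.4,-0.001,0.0,0.007,0.0],
[-13.6,5.4,-1.4,-0.001,0.0,0.007,0.0],
[-13.6,5.5,-1.4,-0.001,0.0,0.008,0.0],
[-13.5,5.6,-1.4,-0.002,0.0,0.007,0.0],
[-13.5,5.7,-1.4,-0.001,0.0,0.008,0.0],
[-13.4,5.8,-1.4,-0.002,0.0,0.007,0.0],
[-13.4,6.0,-1.4,-0.001,0.0,0.008,0.0],
[-13.4,6.0,-1.4,-0.002,0.0,0.007,0.0],
[-13.3,6.2,-1.4,-0.001,0.001,0.008,0.0]]]
```

Request:
send_rows --deltas '[[[-16,5.7,-1.6,-0.001,0,0.008,0],[-16,5.8,-1.6,-0.001,0,0.008,0],[-16,6,-1.6,-0.002,0,0.008,0],[-16,6.1,-1.6,-0.002,0,0.008,0],[-16,6.3,-1.6,-0.002,0,0.008,0],[-16,6.4,-1.6,-0.002,0,0.008,0],[-16,6.5,-1.6,-0.002,0,0.008,0],[-15,6.3,-1.6,-0.002,0,0.008,0],[-13,5.6,-1.4,-0.001,0,0.008,0],[-11,4.8,-1.2,-0.001,0,0.007,0],[-9,4,-1,-0.001,0,0.006,0],[-7,3.2,-0.8,-0.001,0,0.005,0],[-5,2.3,-0.5,0,0,0.003,0],[-3,1.4,-0.3,0,0,0.002,0],[-2,0.8,-0.2,0,0,0.001,0],[0,0,0,0,0,0,0]]]'

```text
time: 22.7
tcp_pos: [0.458, -0.3415, 0.3299]
tcp_rot: [-2.621, -1.662, -0.093]
ft_force: [-0.0, -0.2, -5.1]
opening: 0.02
```

```bash
python3 -c "
from h import *
s,_=where()
h=1.13;pan=np.array([.503,-.247]);tcp=[*(pan-.106*np.array([np.cos(h),np.sin(h)])),.272]
print(tcp);rows(tcp,ori(h,.0),14,g=0)
w=shot('wrist','w18.png')
"
```

```text
t 22.7 p [ 0.458  -0.3415  0.3299] head 1.1304 pitch 0.07 roll -0.001 F [-0.  -0.2 -5.1] M [-0.47  0.22 -0.03] op 0.02 q [ 0.81  0.52 -0.31  1.79  0.11  0.86  0.03]
lip in tray x -394.3 y -146.8 z 125.4 mm
[np.float64(0.4577740603594033), np.float64(-0.3428676920741555), 0.272]
[[[-0.4,0.0,4.1,0.0,-0.005,0.0,0.0],
[-0.4,0.0,4.1,0.0,-0.005,0.0,0.0],
[-0.3,0.0,4.1,0.0,-0.005,0.0,0.0],
[-0.3,0.0,4.1,0.0,-0.005,0.0,0.0],
[-0.3,0.0,4.1,0.0,-0.005,0.0,0.0],
[-0.3,0.0,4.1,0.0,-0.005,0.0,0.0],
[-0.3,0.0,4.1,0.0,-0.005,0.0,0.0],
[-0.2,0.0,4.1,0.0,-0.005,0.0,0.0],
[-0.2,0.0,4.2,0.0,-0.005,0.0,0.0],
[-0.2,0.1,4.2,0.0,-0.005,0.0,0.0],
[-0.2,0.0,4.1,0.0,-0.005,0.0,0.0],
[-0.2,0.1,4.2,0.0,-0.005,0.0,0.0],
[-0.1,0.0,4.1,0.001,-0.005,0.0,0.0],
[-0.1,0.1,4.2,0.0,-0.005,0.0,0.0]]]
```

View pics/w18.png

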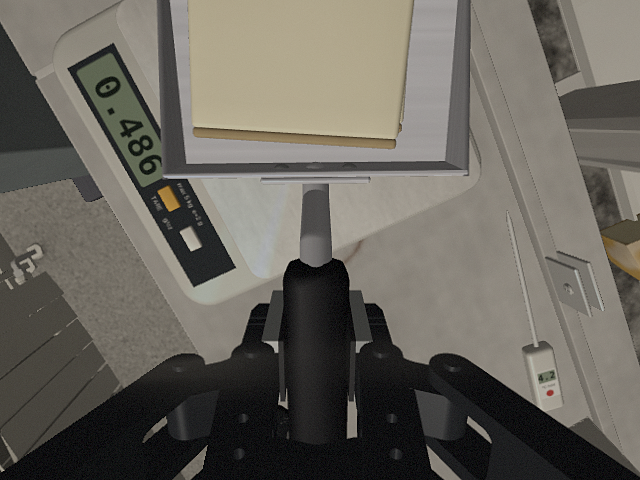

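Request:
send_rows --deltas '[[[-0.2,0,2,0,-0.003,0,0],[-0.3,0,4,0,-0.005,0,0],[-0.3,0,5,0,-0.005,0,0],[-0.3,0,5,0,-0.006,0,0],[-0.3,0,5,0,-0.006,0,0],[-0.3,0,5,0,-0.006,0,0],[-0.3,0,5,0,-0.006,0,0],[-0.3,0,5,0,-0.006,0,0],[-0.2,0,5,0,-0.006,0,0],[-0.2,0,5,0,-0.006,0,0],[-0.2,0,4,0,-0.005,0,0],[-0.2,0,4,0,-0.005,0,0],[-0.1,0,3,0,-0.003,0,0],[0,0,1,0,-0.001,0,0],[0,0,0,0,0,0,0]]]'

```text
time: 24.25
tcp_pos: [0.4577, -0.3425, 0.2717]
tcp_rot: [2.653, 1.682, 0.002]
ft_force: [-1.1, 0.1, -4.1]
opening: 0.0198
```

```bash
python3 -c "
from h import *
s,Rm=where()
P=np.array(s['tcp_pos'])+Rm@[.106,0,.2163];print('pan',P)
a=shot('scene');
cv2.imwrite('pics/s19.png',cv2.resize(a['pixels'][190:330,240:420],None,fx=4,fy=4,interpolation=cv2.INTER_CUBIC))
"
```

```text
t 24.25 p [ 0.4577 -0.3425  0.2717] head 1.1302 pitch 0.0009 roll -0.001 F [-1.1  0.1 -4.1] M [-0.37  0.2   0.04] op 0.0198 q [ 0.75  0.59 -0.24  1.83  0.2   0.74 -0.05]
lip in tray x -409.5 y -143.3 z 55.6 mm
pan [ 0.50316007 -0.24649559  0.05552949]
```

View pics/s19.png

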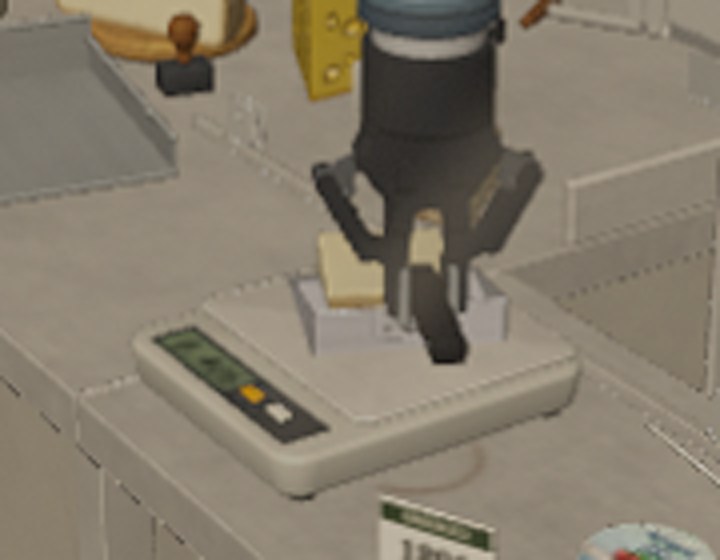

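Request:
send_rows --deltas '[[[0,0,2,0,0,0,0],[0,0,2.5,0,0,0,0],[0,0,2.5,0,0,0,0],[0,0,1.5,0,0,0,0],[0,0,1,0,0,0,0],[0,0,0.5,0,0,0,0],[0,0,0,0,0,0,0]]]'

```text
time: 25.0
tcp_pos: [0.4576, -0.3426, 0.2619]
tcp_rot: [2.653, 1.682, 0.002]
ft_force: [-1.2, -0.1, -3.7]
opening: 0.0202
```

```bash
python3 -c "
from h import *
where()"
```

```text
t 25.0 p [ 0.4576 -0.3426  0.2619] head 1.13 pitch 0.0007 roll -0.0011 F [-1.2 -0.1 -3.7] M [-0.22  0.28  0.11] op 0.0202 q [ 0.74  0.61 -0.24  1.84  0.21  0.72 -0.05]
lip in tray x -409.7 y -143.3 z 45.7 mm
```

Request:
send_rows --deltas '[[[0,0,0.6,0,0,0,0],[0,0,0.6,0,0,0,0],[0,0,0,0,0,0,0]]]'

```text
time: 25.3
tcp_pos: [0.4576, -0.3427, 0.2615]
tcp_rot: [2.653, 1.681, 0.002]
ft_force: [-3.8, -0.4, 6.2]
opening: 0.0199
```

```bash
python3 -c "
from h import *
where()"
```

```text
t 25.3 p [ 0.4576 -0.3427  0.2615] head 1.1299 pitch 0.0003 roll -0.0014 F [-3.8 -0.4  6.2] M [0.12 0.79 0.11] op 0.0199 q [ 0.74  0.61 -0.24  1.84  0.21  0.72 -0.05]
lip in tray x -410.0 y -143.4 z 45.2 mm
```

Request:
send_rows --deltas '[[[0,0,-0.6,0,0,0,0.1],[0,0,0,0,0,0,0.35],[0,0,0,0,0,0,0.7],[0,0,0,0,0,0,1],[0,0,0,0,0,0,1],[0,0,0,0,0,0,1],[0,0,-5,0,0,0,1],[0,0,-15,0,0,0,1],[0,0,-25,0,0,0,1],[0,0,-30,0,0,0,1],[0,0,-30,0,0,0,1],[0,0,-30,0,0,0,1],[0,0,-15,0,0,0,1],[0,0,0,0,0,0,1]]]'

```text
time: 26.7
tcp_pos: [0.4582, -0.3428, 0.4149]
tcp_rot: [2.648, 1.679, 0.006]
ft_force: [0.3, 0.4, -0.5]
opening: 0.0854
```

```bash
python3 -c "
from h import *
s,Rm=where();w=shot('wrist')
T=np.eye(4);T[:3,:3]=Rm;T[:3,3]=s['tcp_pos'];T=T@np.array(w['tool_from_camera'])
cv2.imwrite('pics/w20.png',w['pixels'])
import pickle;pickle.dump((w,T),open('w20.pkl','wb'))
a=shot('scene');t=shot('top')
A=cv2.resize(a['pixels'][190:330,240:420],None,fx=3,fy=3,interpolation=cv2.INTER_CUBIC)
im=t['pixels'].copy()
B=cv2.resize(im[195:335,320:500],None,fx=3,fy=3,interpolation=cv2.INTER_CUBIC)
cv2.imwrite('pics/st20.png',cv2.resize(np.hstack([A,B]),None,fx=.74,fy=.74))
"
```

```text
t 26.7 p [ 0.4582 -0.3428  0.4149] head 1.1301 pitch -0.0002 roll -0.0071 F [ 0.3  0.4 -0.5] M [-0.04  0.07 -0.04] op 0.0854 q [ 0.78  0.41 -0.28  1.73  0.13  1.02  0.01]
lip in tray x -410.3 y -145.1 z 198.6 mm
```

View pics/w20.png

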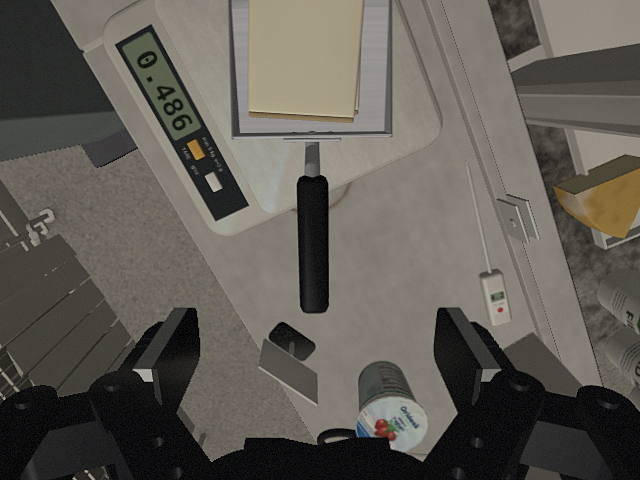

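View pics/st20.png

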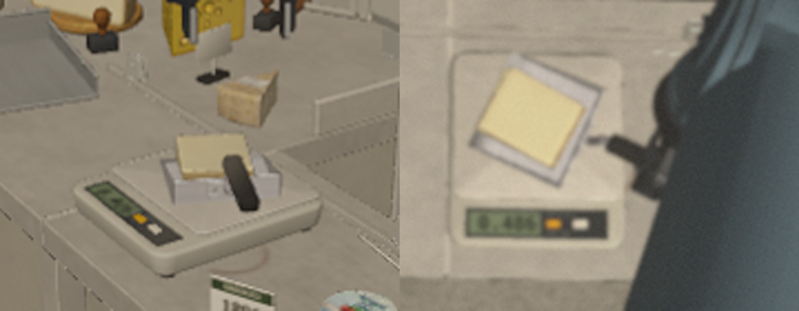

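```bash
python3 -c "
from h import *
import pickle;w,T=pickle.load(open('w20.pkl','rb'))
q,r=fit(w,[[-78,0,69],SCOOP[4],SCOOP[5]],[[312.5,176.5],[391,135],[232,135]],.045,[.503,-.247,1.13],T);print('pan',q,r.tolist())
Rz=np.array([[np.cos(q[2]),-np.sin(q[2])],[np.sin(q[2]),np.cos(q[2])]])
f=lambda X:(X[:,:2]-q[:2])@Rz*1e3
e=f(ray_z(w,[(249,112),(356,119)],.076,T));print('upper rear edge, top',e)
e=f(ray_z(w,[(250,116),(354,123)],.062,T));print('upper rear edge, bottom',e)
t=shot('top');
cr=lambda l:[((a-400)/2.22+320,b/2.22+195) for a,b in l]
S=ray_z(t,cr([(513,66),(478,132),(553,168),(589,100)]),.076);print('top: upper corners in pan',np.round(f(S),1).tolist(),f(S).mean(0))
c,s=np.cos(.0087),np.sin(.0087);d=q[:2]-[.4946,-.2536];print('pan in platform mm',1e3*np.array([c*d[0]+s*d[1],-s*d[0]+c*d[1]]))
for l in ['upper_slice_mid','lower_slice_mid','scoop_pan','tub','price_tag','stamp']:
    print(l,[(np.round(a['point'],3).tolist(),round(a['conf'],2)) for a in robot.spot_in(t,l)[:2]])
"
```

```text
pan [ 0.50321255 -0.24672789  1.13067475] [[-0.3, 0.6], [2.0, -0.3], [-0.7, -0.2]]
upper rear edge, top [[-37.62339121  45.62833176]
 [-42.58464594 -31.82419809]]
upper rear edge, bottom [[-41.04508696  47.14200612]
 [-46.26402434 -31.78318542]]
top: upper corners in pan [[45.4, -36.8], [48.2, 47.1], [-42.3, 46.7], [-46.2, -39.4]] [1.2807562  4.40427175]
pan in platform mm [8.67201318 6.79692609]
upper_slice_mid [([0.5, -0.238, 0.073], 0.67), ([0.472, -0.276, 0.048], 0.18)]
lower_slice_mid []
scoop_pan [([0.474, -0.274, 0.052], 0.74)]
tub [([0.426, -0.588, 0.064], 0.84)]
price_tag []
stamp [([0.639, 0.262, 0.023], 0.6)]
```

```bash
python3 -c "
from h import *
info();print(robot.sign_off())"
```

```text
t 27.2 p [ 0.4574 -0.3425  0.4107] head 1.1303 pitch 0.0011 roll -0.0003 F [-0.4 -0.1  0.2] M [-0.04  0.02 -0.01] op 0.0848 q [ 0.78  0.41 -0.28  1.73  0.13  1.01  0.01]
the job is handed in; nothing more can be done
None
```

The job is done and handed in at 27.2 s: both slices are on the scoop's pan, and the scoop is back on the scale, released. I gripped the handle at 120 N, pushed the slices against the tray's end wall, and ran the lip under them. I then tilted the nose up slightly, lifted the scoop clear and set it down on the platform.

| Last check | Result |
|---|---|
| Pan's middle, from the platform's middle | about 9 mm (x), 7 mm (y) |
| Level | tool within 0.002 rad at set-down; pan's tilt not measured after release |
| Upper slice, from the pan's middle | +1 to +8 mm lengthways, about 5 mm sideways |
| Gripper | open, about 150 mm above the grasp height |
| Force on the tool | under 1 N |

- **Lower slice:** it is mostly hidden under the upper one in the last pictures. From the pictures taken while it was sliding on, I put its centre at about +10 mm lengthways; no later picture confirmed this.
- **Tray position:** the end wall stood about 4 mm farther away than my first fit. I stopped the push by watching the wrist camera. The lip may have stopped 2–3 mm short of the wall.
- **Bystanders:**
  - The stamp stayed within 4 mm.
  - The tub's network readings differ by about 17 mm between pictures taken from the same camera. I put this down to the network, since nothing came near the tub.
  - The network missed the price tag in the last picture, but it looks unmoved in the wrist view.

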